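Set the stop screw of the card guide and clear its bed

ROBOT

A 7-joint arm with a two-finger parallel gripper is mounted at the origin on the work surface. World frame = base frame: x ahead of the robot, y to its left, z up, the work surface at z = 0. Lengths are in mm, angles in rad, forces in N, time in s.
With the tool pointing down it reaches from about 425 to 875 mm from the base axis. Payload 8.4 kg.
Tool frame: the origin (TCP) lies on the centre line of the jaws, within the pads' length; the fingertips stand 8 mm ahead of it and the grasp point (between the pads) lies 11 mm behind it (bot.tip_reach is the x of the fingertips in the tool frame, in mm); x points along the fingers, y is the direction in which the jaws open and shut, and the axes are right-handed (so a half turn about x gives the same grasp; the last joint's range is limited). The gripper opens to 85 mm and grips with 20 to 120 N. Pads are 22 mm wide; open, the fingers measure 114 mm over their backs; the gripper's body (76 mm by 85 mm) begins 54 mm behind the grasp point. The pads swing forward as they close: fully open they stand 13 mm farther back than shut.
Start: joints at [1.208, 0.333, 0.04, 1.465, -0.013, 1.343, -0.059], TCP at [169.467, -627.491, 239.308] pointing down, gripper open.
Joint ranges: [-2.58, 2.58], [-0.38, 2.09], [-1.3, 1.39], [0.25, 2.4], [-1.5, 4.64], [0.08, 2.09], [-2.65, 2.65]. Speed limits (rad/s): [2.22, 2.22, 2.79, 2.79, 3.14, 3.14, 3.14].

INTERFACE

Orientations are given as a unit quaternion [x, y, z, w].
In Python, from workcell import monitor, optics, bot gives the robot as it stands.
- The arm moves only by the shell command python3 -m crank 'ROWS'. ROWS is JSON, a list of rows, each an object of numbers: "x", "y", "z": the shift along the tool's x, y, z in units of 40 mm (1.0 is 40 mm); "spin": the turn about the tool's x in units of 6 degrees (1.0 is 6 degrees); "hand": the opening, from 0 (shut) to 1 (fully open). A call has 1 to 10 rows; each row is the pose to reach, as a shift and turn from the pose commanded when the call began, along the tool's axes at that moment; what a row does not reach only later rows make up. A row lasts 1/12 s, in which the tool goes at most 41.7 mm and 7.16 degrees, less where a joint would pass 70% of its speed; a pose out of reach is approached as far as the arm can. A call with a gripper value outside its range is refused whole. The fingers move at their own pace and stop on an object; the grip force is fixed at half the most. Time passes only in rows, so rows that repeat a pose let the fingers close. It gives the time, the measured TCP pose, the force and the opening at its end, in the units of the state.
- monitor.read_state(): the state, without advancing time (a new reading comes with each control period).
- optics.capture(name): name is "side" or "top" or "wrist"; returns a dict with "img" (420x560x3 uint8, blue, green, red), "range_z" (420x560 float32, mm along the optical axis (not along the pixel's ray), 0 where there is no reading), "fx", "fy", "cx", "cy" (pixels), "k1" (the pictures are not rectified: a ray, as slopes to the right and down, at radius r is drawn at 1 + k1 r^2 times it, then the intrinsics apply), "R" (3x3) and "t" (3): a world point X has camera coordinates R X + t. Camera axes: x right, y down, z forward; pixel columns grow to the right and rows downward; lengths in mm; the calibration is good to about 2 mm. A picture is of the moment at which its call begins.
- bot.finish_job(): hands the job in, once; it reports no verdict.
The state is a dict: "clock": time; "joints": joint angles; "joint_vel": joint speeds; "joint_torque": joint torques, N m; "tcp_pos": TCP position; "tool_rot": TCP orientation; "force": force on the tool from outside, world axes, zero at the start; "wrist_torque": the same for the moment, N m; "opening": finger opening in mm.
Only numpy, scipy, OpenCV 4.12 (cv2) and the standard library are available. Lean on these libraries where they do the work, as an engineer would, in place of code of your own. Each camera call takes 0.05 s, during which the arm holds its last target.

TASK

Get the card guide ready: clear its bed by hanging every bucket by its handle on the rack, lay the setting block flat on the bed with its tongue between the brass stop and the orange feeler, and turn the stop screw with the driver, fingers off the screw, until the block just drags (pointer in the green, never forced into the red). Finish with the driver upright in its stand, the stop left as set and the block hung by its handle on the rack too. Give each thing a hook of its own and leave the paints and other things where they are.

Things in the scene. Friction and masses are not known exactly. Their poses are not given: they have to be found in the camera images.
- bucket_blue: blue open bucket, may be absent; 64 mm across, 55 mm high, 120 g (varies), upright on the guide's bed at first. Origin: centre of the underside, z up. A stiff wire handle (6 mm wire, does not swing) stands over it; its level top bar is 115 mm above the origin, along own y, 80 mm wide, with a flat-sided wooden grip 13 x 32 (y) x 13 mm in the middle and bare wire each side for the hook's prongs
- bucket_yellow: yellow open bucket, may be absent; 64 mm across, 55 mm high, 120 g (varies), upright on the guide's bed at first. Origin: centre of the underside, z up. A stiff wire handle (6 mm wire, does not swing) stands over it; its level top bar is 115 mm above the origin, along own y, 80 mm wide, with a flat-sided wooden grip 13 x 32 (y) x 13 mm in the middle and bare wire each side for the hook's prongs
- bucket_red: red open bucket, may be absent; 64 mm across, 55 mm high, 120 g (varies), upright on the guide's bed at first. Origin: centre of the underside, z up. A stiff wire handle (6 mm wire, does not swing) stands over it; its level top bar is 115 mm above the origin, along own y, 80 mm wide, with a flat-sided wooden grip 13 x 32 (y) x 13 mm in the middle and bare wire each side for the hook's prongs
- block: T-shaped setting block, 30 mm thick, 300 g (varies), flat on the table at first. Origin: underside, below the handle. Steel crosspiece 26 (x) by 92 (y) mm; aluminium tongue with orange stripe, 36 mm wide, runs along own +x to x = 107 mm. Weight mostly under the handle; it hangs some 7 degrees tongue-down. In use its x lies along the guide's x: tongue between stop and feeler, handle on the robot's side
- block_bar (a point): centre of the wooden grip on the block's handle, 92 mm above its underside: a stiff wire handle just like the buckets', bar along the block's y, 80 mm wide, 6 mm wire, grip 13 x 32 (y) x 13 mm with bare wire each side. It stays clear in front of the guide's arm when the block is in place
- block_spot (a point): middle of the top face of the block's tongue, 80 mm from the handle's centre plane: this spot goes to the setting spot, within 20 mm
- guide: card guide, fixed. Origin on the stop screw's axis at table height; x points away from the robot, give or take a little yaw. Bed top 8 mm above the table, x -150 to 130, y -110 to 140 mm. A green arm 28 mm wide, z 59 to 85 mm, reaches from a column at x 100 to 130 mm to 20 mm in front of the axis. On it a square shroud (40 mm outside, 27 mm inside, top z 112 mm) surrounds the screw's head
- setting_spot (a point): point between stop and feeler on the guide, at x = 0, y = -33.5 mm in the guide's frame, at the height of the setting block's top when it lies on the bed (38 mm above the table)
- pointer_tip (a point): end of the feeler's black pointer, 80 mm beyond its pivot, over a white scale block (44 mm high, x 67 to 97 mm, y -86 to -18 mm). It moves to +y (towards the arm) as the feeler is pushed: about 8 mm per mm of push. Green band = 0.5 to 2.0 mm of push, red band from about 4 mm
- screw_slot (a point): on the stop screw's axis at the mouth of the slot in its brass head, inside the shroud; x lies along the slot and turns with the screw, z up. Slot 8.5 mm wide, 22 mm long, 10 mm deep; its floor is 10 mm below this point. The screw turns in place; its head stays 98.5 mm above the table
- stop_screw (a joint): angle of the stop screw, 0 to 3.0 rad, growing CLOCKWISE seen from above. Below the arm it carries a brass eccentric collar that reaches 14 - 5 cos(angle) mm from the axis towards -y, to the feeler. Free gap from collar to feeler: 36.83 + 5 cos(angle) mm; the tongue is 36 mm wide. Turns with about 0.1 N m, stays where it is left
- feeler (a joint): angle of the sprung feeler, a lever facing the stop across the gap: its orange upright nose (10 mm round, at x = 0, its face at y = -50.8 mm) is 10 mm from the pivot, so 0.1 rad is 1 mm of push; 0 with no load, springs back, about 1.5 N per mm. Block just drags (green): 0.05 to 0.20 rad; over 0.4 is forced
- driver: stubby screwdriver, 120 g, 130 mm long, upright in its stand at first. Origin at the blade's end, z towards the handle. Flat blade 20 mm wide (own x), 6 mm thick (own y), z 0 to 16 mm; shaft 12 mm round; black flange 40 mm across, z 62 to 68 mm; red handle 26 x 26 mm square with sides along own x and y, z 68 to 130 mm
- stand: wooden stand of the driver, fixed, 64 x 64 mm, 64 mm high, with a 26 mm square hole right through the middle. Origin: centre of the underside. The driver stands in it blade down, its flange resting on the top face, blade end 2 mm above the table
- rack: hanging rack, fixed: a level bar along its y on two posts at y = +-225 mm (bar's top 203 mm above the table), with four hooks that point to its -x, towards the robot, give or take a little yaw. Origin at table height below the middle of the row of hook seats, which lie at x = 0, y = -157.5, -52.5, 52.5 and 157.5 mm, 190 mm above the table
- hook0 (a point): seat of the hook at y = -157.5 mm, midway between its two prongs; all four are alike. Prongs 54 mm apart (y), 7 mm thick; they dip here, rise to the bar 40 mm behind, and end 38 mm in front in tips turned up to 210 mm above the table. A handle bar goes over the tips from in front (bar centre at 218 to 240 mm, the load below the prongs) and lies on both, centre at 197 mm; fingers fit between
- paint_blue: blue paint bottle, 42 x 130 mm, a bystander to be left where it is; origin under its centre
- paint_orange: orange paint bottle, 40 x 140 mm, a bystander to be left where it is; origin under its centre
- bead_jar: amber glass jar, 56 x 70 mm, a bystander to be left where it is; origin under its centre
- white_cup: white plastic cup, 64 x 45 mm, a bystander to be left where it is; origin under its centre
- card_disc: cardboard disc, 150 x 18 mm, a bystander to be left where it is; origin under its centre
- sponge: green sponge, 60 x 45 x 30 mm, a bystander to be left where it is; origin under its centre

How it is judged:
By the outcome, as a careful person would: the job done as asked, in the order asked, and still so for the second after the job is handed in, with the robot touching nothing.
Of bucket_blue, bucket_yellow, bucket_red only 2 to 3 are there at a start; the rules pass over those that are not, and their reading is None.
At some moment in a run one of block, bucket_blue, bucket_yellow, bucket_red may be knocked a few centimetres aside while the robot is not near it.
It also fails if it takes over 200 s, if anything falls off the work surface, if the arm or the gripper's body presses on something with over 40 N, if the wrist force passes 120 N, or if a joint passes its speed limit or range.

## Working session

There is one attempt and no reset: what is moved stays moved. The work goes in short steps, Python scripts to look and compute and a shell command to move; the robot and the scene stay as the last step left them, time stands still between calls to the robot, and variables do not carry over. Pictures are saved under pics/ and viewed, and the job is handed in when it is done.

```bash
ls -la; mkdir -p pics; cat > h.py <<'E'
import numpy as np, cv2
from workcell import monitor, optics, bot
from scipy.spatial.transform import Rotation as Rn
def cap(n,save=None):
    c=optics.capture(n)
    if save: cv2.imwrite('pics/'+save+'.png',c['img'])
    return c
def ray(c,u,v):
    xd=(np.asarray(u,float)-c['cx'])/c['fx'];yd=(np.asarray(v,float)-c['cy'])/c['fy']
    x,y=xd.copy(),yd.copy()
    for _ in range(20):
        s=1+c['k1']*(x*x+y*y);x=xd/s;y=yd/s
    return x,y
def cloud(c):
    v,u=np.mgrid[0:420,0:560]
    x,y=ray(c,u,v);z=c['range_z']
    P=np.stack([x*z,y*z,z],-1)
    W=(P-np.asarray(c['t']).ravel())@np.asarray(c['R'])
    W[z<=0]=np.nan
    return W
def onplane(c,u,v,h):
    x,y=ray(c,u,v);R=np.asarray(c['R']);t=np.asarray(c['t']).ravel()
    d=np.stack([x,y,np.ones_like(x)],-1)@R;o=-R.T@t
    s=(h-o[2])/d[...,2]
    return o+s[...,None]*d
def proj(c,X):
    P=np.asarray(c['R'])@np.asarray(X,float)+np.asarray(c['t']).ravel()
    x,y=P[0]/P[2],P[1]/P[2];s=1+c['k1']*(x*x+y*y)
    return c['fx']*x*s+c['cx'],c['fy']*y*s+c['cy']
E
python3 - <<'E'
from h import *
for n in ['side','top','wrist']:
    c=cap(n,n+'0');print(n,c['fx'],c['cx'],c['k1'],np.round(-np.asarray(c['R']).T@np.asarray(c['t']).ravel()),(c['range_z']>0).mean())
print(monitor.read_state(),bot.tip_reach)
E
```

```text
total 12
drwxr-xr-x  3 agent agent 4096 Dec  5 22:02 .
drwxr-xr-x 23 root  root  4096 Dec  5 22:02 ..
drwxr-xr-x  2 agent agent 4096 Dec  5 22:02 pics
side 443.9173864108337 279.3532490526286 -0.05421217389736632 [ 490. -878.  835.] 0.9960969387755102
top 508.72597036334645 288.6039444929391 -0.07688770412851671 [2.920e+02 1.000e+00 1.407e+03] 0.9957865646258504
wrist 344.00761279633844 281.91968372816257 -0.021923757324825037 [ 236. -609.  372.] 0.9960289115646258
{'clock': 0.15, 'joints': array([ 1.20782574,  0.33373295,  0.03985405,  1.46602036, -0.01342679,
        1.34329006, -0.05849999]), 'joint_vel': array([ 0.00100579, -0.00138961, -0.00069005, -0.00261991,  0.00076365,
        0.00058525,  0.00154632]), 'joint_torque': array([ 1.38300093e-03, -6.59040570e+01,  1.36632364e+00, -4.05866289e+01,
        1.67606439e-02,  9.77389194e-03, -6.75050023e-05]), 'tcp_pos': array([ 169.38854357, -627.20788206,  238.65879592]), 'tool_rot': array([-0.70089547, -0.0933995 ,  0.70103656, -0.09257328]), 'force': array([0.00888006, 0.01006549, 0.52625869]), 'wrist_torque': array([-0.01570769,  0.01464907, -0.03963915]), 'opening': 85.18737848114168} 8.0
```

View pics/top0.png

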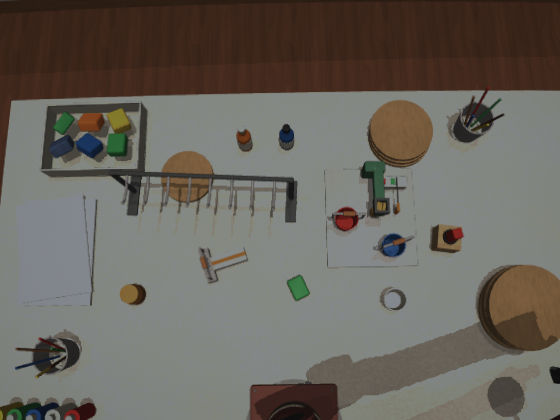

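View pics/side0.png

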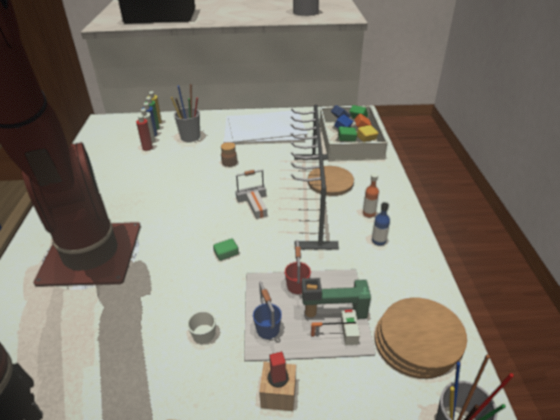

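View pics/wrist0.png

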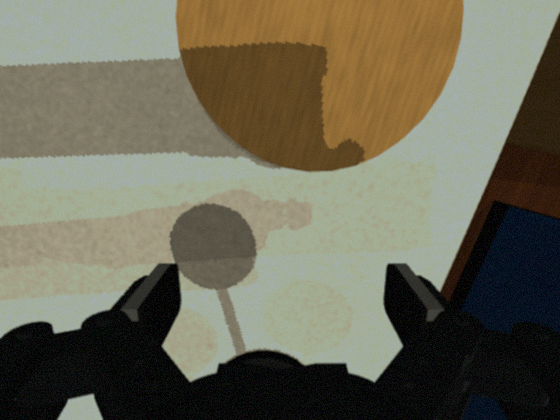

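The top view shows red bucket at about (346,218), blue at (393,244), block at (215,263), rack along row ~180 (columns 115–295), guide at (375,205) and driver/stand at (448,237). There is no yellow bucket. Next I'll zoom in and measure.

```bash
python3 - <<'E'
from h import *
c=cap('top')
W=cloud(c);np.save('W.npy',W);np.save('img.npy',c['img'])
cv2.imwrite('pics/t1.png',cv2.resize(c['img'][150:280,320:470],None,fx=5,fy=5,interpolation=cv2.INTER_CUBIC)[:600])
cv2.imwrite('pics/t2.png',cv2.resize(c['img'][160:290,110:310],None,fx=4,fy=4,interpolation=cv2.INTER_CUBIC))
s=cap('side')
cv2.imwrite('pics/s1.png',cv2.resize(s['img'][230:410,220:390],None,fx=3.3,fy=3.3,interpolation=cv2.INTER_CUBIC))
img=c['img'];hsv=cv2.cvtColor(img,cv2.COLOR_BGR2HSV)
X,Y,Z=W[...,0],W[...,1],W[...,2]
# table flatness
print('table z',np.nanmedian(Z[300:330,150:250]),'bed',np.nanmedian(Z[190:200,330:340]))
def box(name,m):
    pts=W[m];print(name,m.sum(),np.round(np.nanmean(pts,0),1),np.round(np.nanmin(pts,0)),np.round(np.nanmax(pts,0)))
u=np.arange(560)[None,:]+0*np.arange(420)[:,None];v=np.arange(420)[:,None]+0*u
reg=lambda a,b,p,q:(u>=a)&(u<b)&(v>=p)&(v<q)
# rack bar top
m=reg(110,305,160,225)&(Z>190)
box('bar',m); 
P=W[m];q=P[np.abs(P[:,2]-203)<6]
vx,vy,x0,y0=cv2.fitLine(q[:,:2].astype(np.float32),cv2.DIST_HUBER,0,.01,.01).ravel();print('bar dir',np.degrees(np.arctan2(vy,vx)),x0,y0, q[:,1].min(),q[:,1].max())
for nm,a in [('red',(320,375,200,240)),('blue',(375,415,225,265)),('driver',(430,470,220,255)),('block',(195,250,240,285)),('arm',(360,395,155,220))]:
    r=reg(*a)
    for lo in [20,40,70,95]: box(nm+str(lo),r&(Z>lo))
E
```

```text
table z 0.6037418138055706 bed 7.930052241901446
bar 1548 [617.6 222.8 200.1] [545.  -6. 190.] [656. 453. 214.]
bar dir 86.52459 633.3754 222.38661 -5.609595638126837 450.9760216127664
red20 373 [ 553.9 -160.3   81.1] [ 518. -229.   20.] [ 591. -105.  136.]
red40 327 [ 553.5 -158.5   88.2] [ 518. -223.   40.] [ 591. -105.  136.]
red70 166 [ 552.9 -161.9  118.5] [ 543. -218.   71.] [ 591. -105.  136.]
red95 146 [ 552.  -157.7  122.9] [ 543. -217.   95.] [ 591. -105.  136.]
blue20 320 [ 477.5 -275.    79.3] [ 446. -312.   20.] [ 505. -231.  136.]
blue40 261 [ 476.8 -273.9   90.3] [ 446. -312.   41.] [ 505. -231.  136.]
blue70 130 [ 476.6 -271.2  123.1] [ 462. -312.   72.] [ 492. -231.  136.]
blue95 122 [ 476.5 -270.6  126. ] [ 462. -312.   95.] [ 492. -231.  136.]
driver20 724 [ 490.9 -414.6   72.6] [ 458. -460.   20.] [ 532. -386.  139.]
driver40 647 [ 491.4 -416.1   77.7] [ 458. -460.   40.] [ 530. -387.  139.]
driver70 214 [ 492.5 -418.8  110. ] [ 476. -446.   70.] [ 517. -399.  139.]
driver95 149 [ 493.4 -420.2  124.2] [ 480. -436.   95.] [ 510. -409.  139.]
block20 820 [443.3 197.7  40.2] [387. 125.  20.] [481. 258. 106.]
block40 131 [434.4 230.6  92.4] [394. 200.  41.] [475. 245. 106.]
block70 120 [434.5 231.   96. ] [394. 217.  72.] [475. 245. 106.]
block95 78 [434.  230.7  98.8] [396. 220.  95.] [474. 244. 106.]
arm20 1174 [ 636.4 -237.7   77.6] [ 545. -294.   20.] [ 739. -176.  130.]
arm40 1040 [ 631.  -235.5   83.6] [ 545. -291.   40.] [ 734. -176.  130.]
arm70 845 [ 625.2 -231.5   91.5] [ 545. -257.   71.] [ 704. -176.  130.]
arm95 253 [ 571.  -231.3  108.3] [ 545. -257.   95.] [ 594. -176.  130.]
```

View pics/t1.png

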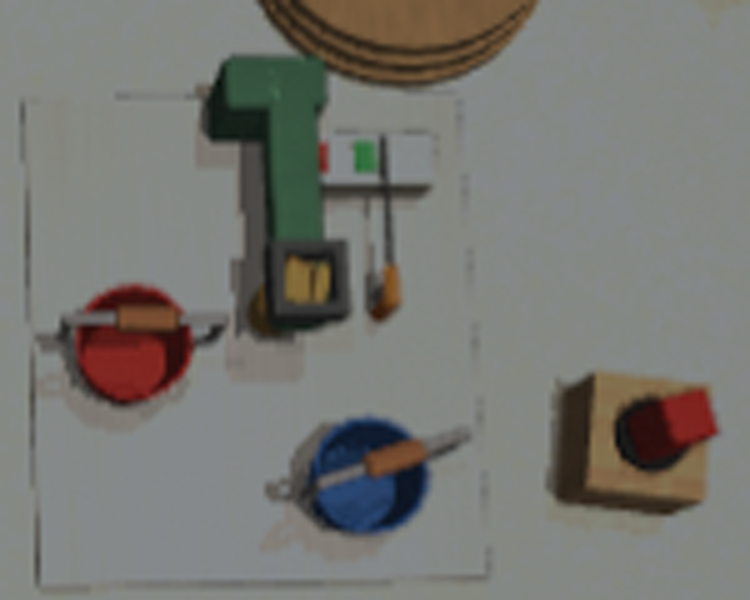

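View pics/t2.png

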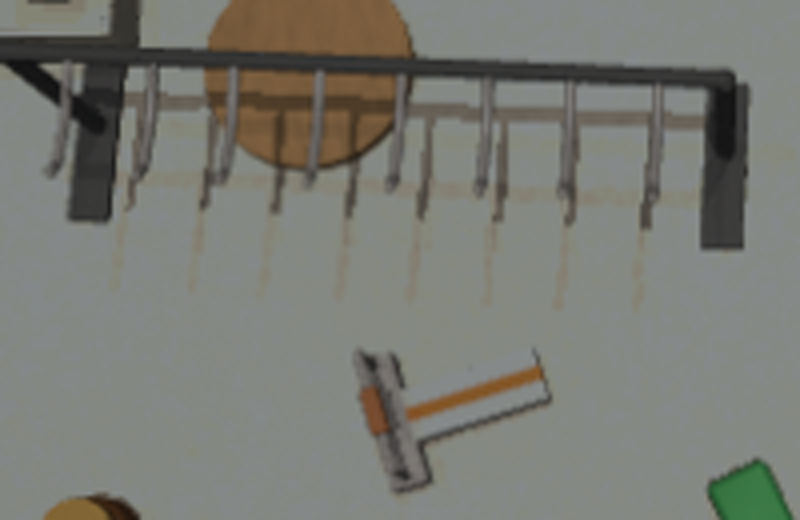

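View pics/s1.png

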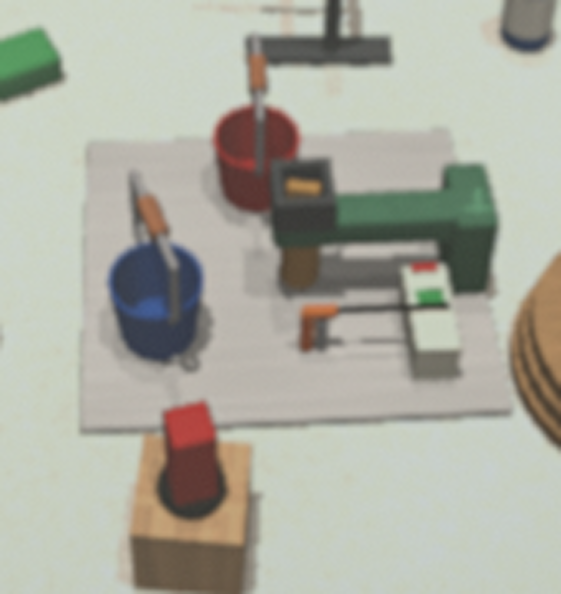

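```bash
cat >> h.py <<'E'
def rows(goal,yaw=None,st=None):
    """goal world TCP; yaw = world angle (deg) of jaw axis (mod 180). prints shift in units & spin"""
    st=st or monitor.read_state()
    R=Rn.from_quat(st['tool_rot']).as_matrix()
    d=R.T@(np.asarray(goal,float)-st['tcp_pos'])/40
    out='x %.3f y %.3f z %.3f'%tuple(d)
    if yaw is not None:
        cur=np.degrees(np.arctan2(R[1,1],R[0,1]))
        dy=(yaw-cur+90)%180-90
        # tool x is down => spin positive = clockwise from above
        s=-dy/6*np.sign(-R[2,0])
        out+=' spin %.3f (cur yaw %.1f, j7 %.2f; spins alt %.2f/%.2f)'%(s,cur,st['joints'][6],s+30,s-30)
    print(out)
def grip(c,W,reg,ztop,name,lo=(5,80,60),hi=(18,255,255)):
    hsv=cv2.cvtColor(c['img'],cv2.COLOR_BGR2HSV)
    m=np.zeros((420,560),bool);a,b,p,q=reg;m[p:q,a:b]=True
    m&=cv2.inRange(hsv,lo,hi)>0
    m&=np.abs(W[...,2]-ztop)<15
    v,u=np.nonzero(m)
    if len(u)<5: print(name,'none',len(u));return
    (cx,cy),(w,h),an=cv2.minAreaRect(np.stack([u,v],1).astype(np.float32))
    P=onplane(c,u,v,ztop)
    r=cv2.minAreaRect(P[:,:2].astype(np.float32))
    vx,vy,x0,y0=cv2.fitLine(P[:,:2].astype(np.float32),cv2.DIST_L2,0,.01,.01).ravel()
    print(name,len(u),'px %.1f %.1f'%(u.mean(),v.mean()),'mean',np.round(P.mean(0),1),'cloud',np.round(np.nanmean(W[m],0),1),'rect',np.round(r[0],1),np.round(r[1],1),'axis deg %.1f'%np.degrees(np.arctan2(vy,vx)))
    return P
E
python3 - <<'E'
from h import *
c=cap('top');W=cloud(c);Z=W[...,2]
grip(c,W,(330,370,205,225),129.5,'red')
grip(c,W,(380,415,230,255),129.5,'blue')
grip(c,W,(197,215,250,275),98.5,'block')
hsv=cv2.cvtColor(c['img'],cv2.COLOR_BGR2HSV)
print(hsv[262,202:208],hsv[214,346:352])
# wire points of handles
def line(name,a,b,p,q,z0,z1):
    m=np.zeros(Z.shape,bool);m[p:q,a:b]=True;m&=(Z>z0)&(Z<z1)
    v,u=np.nonzero(m);P=onplane(c,u,v,(z0+z1)/2)
    vx,vy,x0,y0=cv2.fitLine(P[:,:2].astype(np.float32),cv2.DIST_HUBER,0,.01,.01).ravel()
    an=np.degrees(np.arctan2(vy,vx));t=(P[:,0]-x0)*vx+(P[:,1]-y0)*vy
    mid=(t.min()+t.max())/2
    print(name,len(u),'ang %.1f'%an,'mid',x0+mid*vx,y0+mid*vy,'len',np.ptp(t))
line('redbar',330,370,205,228,116,140)
line('bluebar',376,418,230,258,116,140)
line('blockbar',195,222,245,285,86,110)
line('rackbar',120,300,165,190,196,215)
# shroud
m=np.zeros(Z.shape,bool);m[190:220,365:395]=True;m&=(Z>104)&(Z<120);v,u=np.nonzero(m)
P=onplane(c,u,v,112.);print('shroud',cv2.minAreaRect(P[:,:2].astype(np.float32)),len(u))
# arm top
m=np.zeros(Z.shape,bool);m[168:195,365:390]=True;m&=(Z>80)&(Z<92)&(hsv[...,0]>50)&(hsv[...,0]<90);v,u=np.nonzero(m)
P=onplane(c,u,v,85.);print('arm',cv2.minAreaRect(P[:,:2].astype(np.float32)),len(u))
# driver
m=np.zeros(Z.shape,bool);m[220:255,430:470]=True;m&=(Z>120)&(Z<145);v,u=np.nonzero(m)
P=onplane(c,u,v,132.);print('drv',cv2.minAreaRect(P[:,:2].astype(np.float32)),len(u),np.median(Z[m]))
m=np.zeros(Z.shape,bool);m[220:255,430:470]=True;m&=(Z>58)&(Z<67);v,u=np.nonzero(m)
P=onplane(c,u,v,64.);print('stand',cv2.minAreaRect(P[:,:2].astype(np.float32)),len(u))
# prong tips
m=np.zeros(Z.shape,bool);m[175:235,105:290]=True;m&=(Z>204)&(Z<220)
n,l,s,ce=cv2.connectedComponentsWithStats(m.astype(np.uint8),connectivity=8)
for i in range(1,n):
    if s[i,4]>=2: print(s[i,4],ce[i],np.round(onplane(c,ce[i][0],ce[i][1],210.),1),np.nanmax(Z[l==i]))
E
```

```text
red 57 px 348.8 213.5 mean [ 549.3 -147.3  129.5] cloud [ 549.5 -147.4  128.7] rect [ 549.2 -147.9] [30.8 13.1] axis deg 88.1
blue 56 px 398.4 240.9 mean [ 476.1 -271.   129.5] cloud [ 476.2 -271.1  129.1] rect [ 476.  -271.2] [12.  30.3] axis deg -73.9
block 57 px 203.2 262.1 mean [434.1 229.9  98.5] cloud [434.1 230.   98.4] rect [434. 230.] [30.5 12.2] axis deg 16.3
[[ 12 152 119]
 [ 12 151 118]
 [ 12 153 115]
 [ 12 151  88]
 [  9  59  69]
 [ 12  17  75]] [[ 12 153 115]
 [ 12 152 119]
 [ 12 151 120]
 [ 12 153 120]
 [ 12 152 121]
 [ 12 154 121]]
redbar 119 ang 88.9 mid 548.5010545033215 -146.8003044793026 len 84.8947998617724
bluebar 114 ang -72.5 mid 476.3373361010601 -270.3207636522402 len 83.67091771175188
blockbar 116 ang 17.3 mid 433.311553889789 230.38352081204587 len 85.25314073739625
rackbar 965 ang 86.5 mid 632.4610319107946 209.07446177973776 len 430.1542866727078
shroud ((572.8305053710938, -235.824462890625), (39.40414810180664, 41.36875915527344), 87.18407440185547) 156
arm ((646.5657348632812, -227.81202697753906), (54.437442779541016, 72.40814971923828), 89.053085327
[... 1840 characters left out ...]
.16666667 179.16666667] [621.7  40.3 210. ] 206.33745694786964
3 [280.33333333 179.33333333] [621.   25.3 210. ] 207.52517217478834
2 [285.5 179. ] [621.6  12.7 210. ] 204.75638729722928
6 [122.66666667 202.        ] [571.4 410.9 210. ] 210.06431801763054
11 [144.09090909 203.27272727] [567.2 357.7 210. ] 212.4050335444513
10 [165.  204.5] [563.2 306.1 210. ] 210.92410245904406
7 [186.         205.71428571] [559.2 254.6 210. ] 208.8062036218199
10 [207.  206.2] [557.1 203.4 210. ] 211.98289929304394
7 [229.14285714 207.14285714] [553.8 149.7 210. ] 210.13413876207122
8 [250.125 208.125] [550.5  99.  210. ] 209.89165250189208
7 [272.57142857 208.71428571] [548.1  44.9 210. ] 212.8927509897483
```

```bash
python3 - <<'E'
from h import *
st=monitor.read_state();print(np.round(Rn.from_quat(st['tool_rot']).as_matrix(),3))
rows([549.2,-147.4,200],-1.5)
c=cap('top')
hsv=cv2.cvtColor(c['img'],cv2.COLOR_BGR2HSV)
# bed corners on plane z=8
for p in [(324.4,170),(413,169),(328,267.6),(417.6,265.4)]: print(np.round(onplane(c,p[0],p[1],8.),1))
E
```

```text
[[-0.     0.261 -0.965]
 [ 0.001 -0.965 -0.261]
 [-1.    -0.001  0.   ]]
x 0.980 y -9.109 z -12.295 spin -12.232 (cur yaw -74.9, j7 -0.06; spins alt 17.77/-42.23)
[701.9 -96.8   8. ]
[ 700.9 -351.2    8. ]
[423.2 -98.4   8. ]
[ 424.5 -346.2    8. ]
```

```bash
python3 -m crank '[{"y":-0.5,"z":-0.6,"spin":-1.1,"hand":1},{"y":-1,"z":-1.3,"spin":-2.2,"hand":1},{"y":-1.5,"z":-2,"spin":-3.3,"hand":1},{"y":-2,"z":-2.7,"spin":-4.4,"hand":1},{"y":-2.5,"z":-3.4,"spin":-5.5,"hand":1},{"y":-3,"z":-4,"spin":-6.6,"hand":1},{"y":-3.5,"z":-4.7,"spin":-7.7,"hand":0.6},{"y":-4,"z":-5.4,"spin":-8.8,"hand":0.6},{"y":-4.5,"z":-6,"spin":-9.9,"hand":0.6},{"y":-5,"z":-6.7,"spin":-11,"hand":0.6}]'
python3 - <<'E'
from h import *
rows([549.2,-147.4,190],-1.5)
E
```

```text
x 1.231 y -9.109 z -12.294 spin -12.231 (cur yaw -74.9, j7 -0.06; spins alt 17.77/-42.23)invalid input
```

```bash
python3 -m crank '[{"x":0,"y":-0.5,"z":-0.6,"spin":-1.1,"hand":1},{"x":0,"y":-1,"z":-1.3,"spin":-2.2,"hand":1},{"x":0,"y":-1.5,"z":-2,"spin":-3.3,"hand":1},{"x":0,"y":-2,"z":-2.7,"spin":-4.4,"hand":1},{"x":0,"y":-2.5,"z":-3.4,"spin":-5.5,"hand":1},{"x":0,"y":-3,"z":-4,"spin":-6.6,"hand":1},{"x":0,"y":-3.5,"z":-4.7,"spin":-7.7,"hand":0.6},{"x":0,"y":-4,"z":-5.4,"spin":-8.8,"hand":0.6},{"x":0,"y":-4.5,"z":-6,"spin":-9.9,"hand":0.6},{"x":0,"y":-5,"z":-6.7,"spin":-11,"hand":0.6}]'
python3 - <<'E'
from h import *
rows([549.2,-147.4,190],-1.5)
E
```

```text
clock: 1.18
tcp_pos: [376.3, -363.4, 239.5]
tool_rot: [-0.536, -0.461, 0.536, -0.461]
force: [0.4, -0.1, 0.7]
opening: 51.3
x 1.234 y 3.466 z -5.985 spin -1.182 (cur yaw -8.6, j7 0.51; spins alt 28.82/-31.18)
```

```bash
python3 -m crank '[{"x":0.1,"y":0.4,"z":-0.7,"spin":-0.4,"hand":0.6},{"x":0.2,"y":0.8,"z":-1.4,"spin":-0.8,"hand":0.6},{"x":0.4,"y":1.2,"z":-2.1,"spin":-1.2,"hand":0.6},{"x":0.6,"y":1.6,"z":-2.8,"spin":-1.2,"hand":0.6},{"x":0.8,"y":2,"z":-3.5,"spin":-1.2,"hand":0.6},{"x":1,"y":2.4,"z":-4.2,"spin":-1.2,"hand":0.6},{"x":1.2,"y":2.8,"z":-4.9,"spin":-1.2,"hand":0.6},{"x":1.2,"y":3.2,"z":-5.6,"spin":-1.2,"hand":0.6},{"x":1.2,"y":3.5,"z":-6,"spin":-1.2,"hand":0.6},{"x":1.2,"y":3.5,"z":-6,"spin":-1.2,"hand":0.6}]'
python3 - <<'E'
from h import *
w=cap('wrist','w1');W=cloud(w)
grip(w,W,(0,560,0,420),129.5,'red wrist')
rows([549.2,-147.4,112],-1.5)
t=cap('top');print(monitor.read_state()['tcp_pos'])
E
```

```text
clock: 2.02
tcp_pos: [554.0, -144.0, 191.3]
tool_rot: [0.507, 0.494, -0.505, 0.494]
force: [-0.2, 1.8, 0.0]
opening: 51.1
red wrist 1005 px 278.0 237.5 mean [ 552.3 -148.5  129.5] cloud [ 552.3 -149.   128.2] rect [ 552.4 -138.6] [53.3 12.2] axis deg 88.9
x 1.980 y -0.085 z 0.027 spin 0.009 (cur yaw -1.4, j7 0.06; spins alt 30.01/-29.99)
[ 551.66539579 -148.45896289  191.17281291]
```

View pics/w1.png

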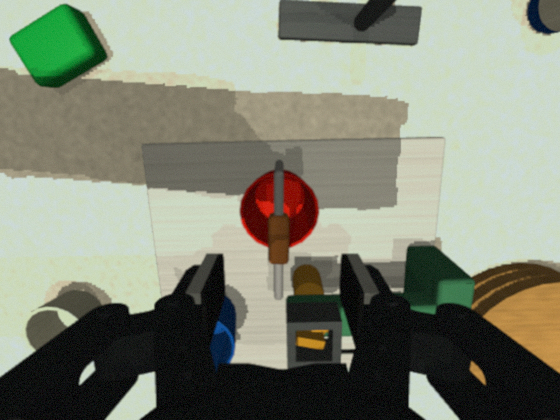

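The wrist view shows the red bucket's grip at about (278,237), centred between the fingers, with the shroud at (314,335). I'll re-measure now that the arm is still.

```bash
python3 - <<'E'
from h import *
st=monitor.read_state();print(st['tcp_pos'],st['joint_vel'].round(3))
w=cap('wrist');W=cloud(w)
grip(w,W,(260,300,205,275),129.5,'red wrist',lo=(8,80,60),hi=(18,255,255))
t=cap('top')
rows([549.2,-147.4,112],-1.5)
# where fingers' centre appears: project TCP into wrist
s=monitor.read_state()['tcp_pos'];print('tcp px',proj(w,s))
# shroud from wrist
Z=W[...,2];m=np.zeros(Z.shape,bool);m[280:370,275:350]=True;m&=(Z>106)&(Z<118);v,u=np.nonzero(m)
P=onplane(w,u,v,112.);print('shroud w',cv2.minAreaRect(P[:,:2].astype(np.float32)),np.nanmedian(Z[m]))
E
```

```text
[ 551.66539579 -148.45896289  191.17281291] [ 0.029 -0.015  0.027  0.015  0.003  0.     0.006]
red wrist 1002 px 281.9 231.6 mean [ 552.3 -149.2  129.5] cloud [ 552.3 -149.7  128.3] rect [ 552.1 -149.4] [32.6 12.6] axis deg 88.6
x 1.981 y -0.042 z -0.070 spin -0.044 (cur yaw -1.8, j7 0.06; spins alt 29.96/-30.04)
tcp px (np.float64(278.36862429162704), np.float64(281.8882032026085))
shroud w ((575.4661865234375, -237.1114044189453), (44.62910461425781, 40.11537170410156), 89.88732147216797) 111.24613347186343
```

```bash
python3 -m crank '[{"x":0.4,"y":0,"z":0,"spin":0,"hand":0.6},{"x":0.9,"y":0,"z":0,"spin":0,"hand":0.6},{"x":1.4,"y":0,"z":0,"spin":0,"hand":0.6},{"x":1.8,"y":0,"z":0,"spin":0,"hand":0.6},{"x":1.98,"y":0,"z":0,"spin":0,"hand":0.6},{"x":1.98,"y":0,"z":0,"spin":0,"hand":0},{"x":1.98,"y":0,"z":0,"spin":0,"hand":0},{"x":1.98,"y":0,"z":0,"spin":0,"hand":0},{"x":1.98,"y":0,"z":0,"spin":0,"hand":0},{"x":1.98,"y":0,"z":0,"spin":0,"hand":0}]'
python3 -m crank '[{"x":-0.4,"y":0,"z":0,"spin":0,"hand":0},{"x":-0.9,"y":0,"z":0,"spin":0,"hand":0},{"x":-1.4,"y":0,"z":0,"spin":0,"hand":0},{"x":-1.9,"y":0,"z":0,"spin":0,"hand":0},{"x":-2.4,"y":0,"z":0,"spin":0,"hand":0},{"x":-2.8,"y":0,"z":0,"spin":0,"hand":0},{"x":-2.9,"y":0,"z":0,"spin":0,"hand":0}]'
python3 - <<'E'
from h import *
w=cap('wrist','w2');rows([510,69,219],-3.6);print(monitor.read_state()['tcp_pos'])
E
```

```text
clock: 3.05
tcp_pos: [552.2, -149.4, 113.5]
tool_rot: [0.508, 0.492, -0.507, 0.493]
force: [-1.2, -0.5, 5.3]
opening: 11.7
clock: 3.63
tcp_pos: [552.7, -149.1, 231.4]
tool_rot: [0.508, 0.491, -0.507, 0.494]
force: [0.5, 1.0, -0.5]
opening: 12.1
x 0.278 y -1.223 z -5.420 spin 0.320 (cur yaw -1.7, j7 0.07; spins alt 30.32/-29.68)
[ 552.51442943 -149.13029424  230.53769909]
```

View pics/w2.png

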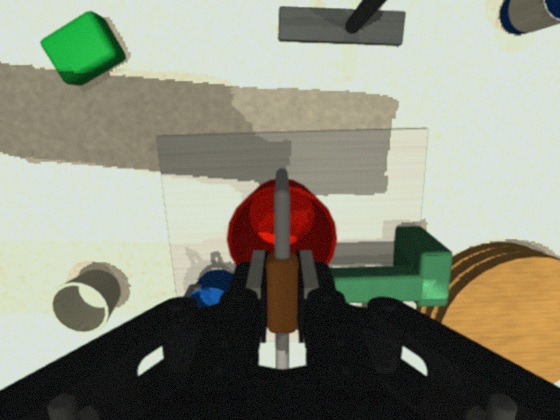

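Red bucket is gripped (opening 12 mm) and lifted. Carrying it to hook 2.

```bash
python3 -m crank '[{"x":0,"y":-0.2,"z":-0.1,"spin":0.1,"hand":0},{"x":0,"y":-0.6,"z":-0.4,"spin":0.2,"hand":0},{"x":0,"y":-1,"z":-0.8,"spin":0.3,"hand":0},{"x":0,"y":-1.3,"z":-1.4,"spin":0.32,"hand":0},{"x":0,"y":-1.5,"z":-2,"spin":0.32,"hand":0},{"x":0,"y":-1.5,"z":-2.7,"spin":0.32,"hand":0},{"x":0,"y":-1.5,"z":-3.4,"spin":0.32,"hand":0},{"x":0,"y":-1.5,"z":-4.1,"spin":0.32,"hand":0},{"x":0,"y":-1.5,"z":-4.8,"spin":0.32,"hand":0},{"x":0,"y":-1.5,"z":-5.5,"spin":0.32,"hand":0}]'
python3 -m crank '[{"x":0,"y":0,"z":-0.7,"spin":0,"hand":0},{"x":0,"y":0,"z":-1.4,"spin":0,"hand":0},{"x":0,"y":0,"z":-2.1,"spin":0,"hand":0},{"x":0,"y":0,"z":-2.8,"spin":0,"hand":0},{"x":0,"y":0,"z":-3.5,"spin":0,"hand":0},{"x":0,"y":0,"z":-4.2,"spin":0,"hand":0},{"x":0,"y":0,"z":-4.8,"spin":0,"hand":0},{"x":0,"y":0,"z":-5.1,"spin":0,"hand":0},{"x":0,"y":0,"z":-5.2,"spin":0,"hand":0},{"x":0,"y":0,"z":-5.2,"spin":0,"hand":0}]'
python3 - <<'E'
from h import *
w=cap('wrist','w3');rows([513.5,283.7,219],-3.6);print(monitor.read_state()['tcp_pos'])
W=cloud(w);Z=W[...,2]
m=(Z>203)&(Z<216)
n,l,s,ce=cv2.connectedComponentsWithStats(m.astype(np.uint8),connectivity=8)
for i in range(1,n):
    if s[i,4]>=10: print(s[i,4],ce[i].round(),np.round(np.nanmean(W[l==i],0),1))
E
```

```text
clock: 4.52
tcp_pos: [496.4, 73.8, 226.6]
tool_rot: [-0.515, -0.484, 0.516, -0.483]
force: [0.2, 0.1, -1.1]
opening: 11.7
clock: 5.35
tcp_pos: [510.2, 280.4, 227.1]
tool_rot: [-0.515, -0.485, 0.516, -0.484]
force: [0.3, -0.4, -0.5]
opening: 11.9
x 0.208 y 0.062 z -0.117 spin -0.003 (cur yaw -3.6, j7 -0.81; spins alt 30.00/-30.00)
[510.74439273 279.19378708 227.33591631]
290 [408.  86.] [569.1 356.2 207.1]
65 [281. 177.] [513.  321.  209.7]
232 [397. 200.] [565.9 306.3 207. ]
14 [390. 296.] [564.7 254.7 203.9]
```

View pics/w3.png

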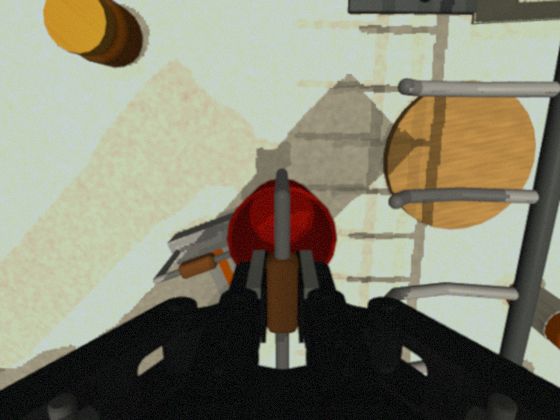

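Hook 2's prongs are visible at (397,200) and (395,292), at y 306 and 255. The bucket is centred between them. Moving in over the tips, then down.

```bash
python3 -m crank '[{"x":0.05,"y":0.3,"z":-0.1,"spin":0,"hand":0},{"x":0.1,"y":0.7,"z":-0.12,"spin":0,"hand":0},{"x":0.1,"y":1.1,"z":-0.12,"spin":0,"hand":0},{"x":0.1,"y":1.5,"z":-0.12,"spin":0,"hand":0},{"x":0.1,"y":1.9,"z":-0.12,"spin":0,"hand":0},{"x":0.1,"y":2.15,"z":-0.12,"spin":0,"hand":0},{"x":0.1,"y":2.2,"z":-0.12,"spin":0,"hand":0},{"x":0.1,"y":2.2,"z":-0.12,"spin":0,"hand":0}]'
python3 -m crank '[{"x":0.15,"y":0,"z":0,"spin":0,"hand":0},{"x":0.35,"y":0,"z":0,"spin":0,"hand":0},{"x":0.55,"y":0,"z":0,"spin":0,"hand":0},{"x":0.7,"y":0,"z":0,"spin":0,"hand":0},{"x":0.8,"y":0,"z":0,"spin":0,"hand":0},{"x":0.8,"y":0,"z":0,"spin":0,"hand":0}]'
python3 - <<'E'
from h import *
w=cap('wrist','w4');rows([598.5,278.3,187],-3.6);s=monitor.read_state();print(s['tcp_pos'],s['force'])
s=cap('side');cv2.imwrite('pics/s2.png',cv2.resize(s['img'][60:260,260:400],None,fx=3,fy=3))
E
```

```text
clock: 6.07
tcp_pos: [599.5, 278.2, 223.8]
tool_rot: [-0.516, -0.484, 0.516, -0.483]
force: [-0.1, 0.2, -0.2]
opening: 12.1
clock: 6.57
tcp_pos: [598.5, 279.2, 190.7]
tool_rot: [-0.515, -0.484, 0.516, -0.484]
force: [0.4, -0.6, -0.8]
opening: 12.4
x 0.112 y -0.006 z 0.026 spin 0.001 (cur yaw -3.6, j7 -0.80; spins alt 30.00/-30.00)
[598.80011155 279.31780395 191.47969964] [-0.68013219  0.18855209 -0.72790168]
```

View pics/w4.png

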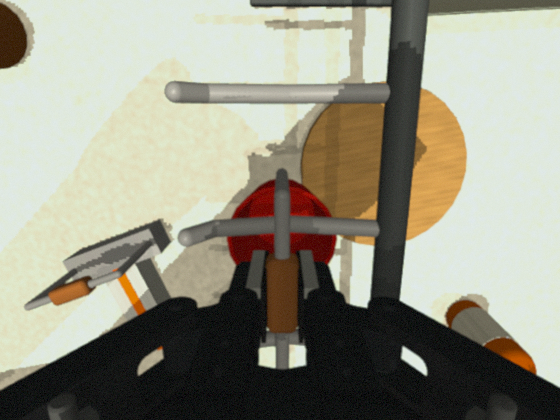

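View pics/s2.png

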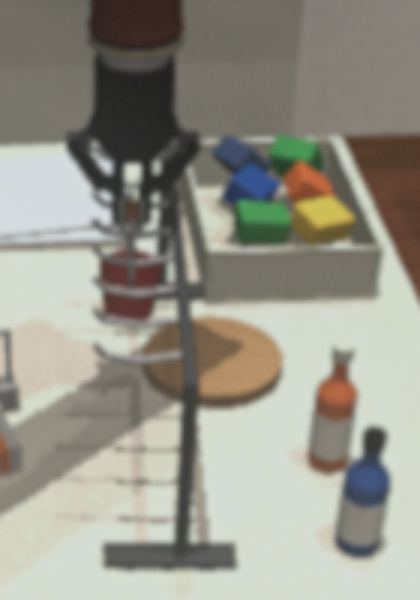

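Bar crosses both prongs near their dip at (283,228). Lowering onto the seat and releasing with a small opening.

```bash
python3 -m crank '[{"x":0.05,"y":0,"z":0,"spin":0,"hand":0},{"x":0.1,"y":0,"z":0,"spin":0,"hand":0},{"x":0.12,"y":0,"z":0,"spin":0,"hand":0},{"x":0.12,"y":0,"z":0,"spin":0,"hand":0}]'
python3 -m crank '[{"x":0,"y":0,"z":0,"spin":0,"hand":0.2},{"x":0,"y":0,"z":0,"spin":0,"hand":0.35},{"x":0,"y":0,"z":0,"spin":0,"hand":0.35},{"x":0,"y":0,"z":0,"spin":0,"hand":0.35},{"x":-0.1,"y":0,"z":0,"spin":0,"hand":0.35},{"x":-0.4,"y":0,"z":0,"spin":0,"hand":0.35},{"x":-0.8,"y":0,"z":0,"spin":0,"hand":0.35},{"x":-1.2,"y":0,"z":0,"spin":0,"hand":0.35},{"x":-1.6,"y":0,"z":0,"spin":0,"hand":0.35},{"x":-1.6,"y":0,"z":0,"spin":0,"hand":0.35}]'
python3 - <<'E'
from h import *
w=cap('wrist','w5');rows([500,50,250],16);s=monitor.read_state();print(s['tcp_pos'],s['force'])
t=cap('top');W=cloud(t);cv2.imwrite('pics/t3.png',cv2.resize(t['img'][150:290,100:310],None,fx=3.7,fy=3.7))
grip(t,W,(380,415,230,255),129.5,'blue')
grip(t,W,(190,225,240,285),98.5,'block')
E
```

```text
clock: 7.0
tcp_pos: [599.2, 279.6, 187.5]
tool_rot: [0.516, 0.484, -0.515, 0.484]
force: [-0.1, 0.2, 0.3]
opening: 11.8
clock: 7.83
tcp_pos: [600.3, 280.6, 256.1]
tool_rot: [0.517, 0.483, -0.514, 0.485]
force: [0.9, -0.1, 0.8]
opening: 29.8
x 0.085 y -2.131 z 5.903 spin -3.267 (cur yaw -3.6, j7 -0.78; spins alt 26.73/-33.27)
[599.8994866  280.29261417 254.20523657] [-0.26756428  0.98127483 -1.12713773]
blue 56 px 398.4 240.9 mean [ 476.1 -271.   129.5] cloud [ 476.2 -271.2  128.7] rect [ 476.  -271.2] [12.  30.3] axis deg -73.9
block none 0
```

View pics/w5.png

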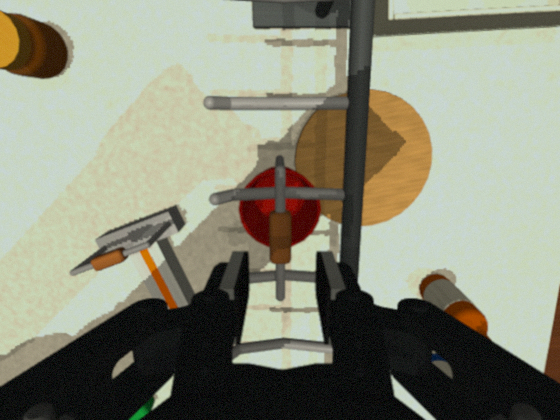

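Red hangs on hook 2, with its bar on both prongs and the fingers clear. Next, the blue bucket.

```bash
python3 -m crank '[{"x":0,"y":-0.2,"z":0.6,"spin":-0.4,"hand":0.5},{"x":0,"y":-0.4,"z":1.3,"spin":-0.8,"hand":0.6},{"x":0,"y":-0.7,"z":2,"spin":-1.2,"hand":0.6},{"x":0,"y":-0.9,"z":2.8,"spin":-1.6,"hand":0.6},{"x":0,"y":-1.2,"z":3.6,"spin":-2,"hand":0.6},{"x":0,"y":-1.4,"z":4.4,"spin":-2.4,"hand":0.6},{"x":0,"y":-1.6,"z":5.2,"spin":-2.8,"hand":0.6},{"x":0,"y":-1.8,"z":6,"spin":-3.2,"hand":0.6},{"x":0,"y":-2,"z":6.8,"spin":-3.3,"hand":0.6},{"x":0,"y":-2.2,"z":7.6,"spin":-3.3,"hand":0.6}]'
python3 - <<'E'
from h import *
rows([477.5,-272,200],16.5)
E
```

```text
clock: 8.77
tcp_pos: [491.0, -20.0, 250.8]
tool_rot: [0.424, 0.566, -0.425, 0.565]
force: [0.3, 0.3, -0.0]
opening: 51.0
x 1.270 y -2.084 z 5.955 spin -0.046 (cur yaw 16.2, j7 0.21; spins alt 29.95/-30.05)
```

```bash
python3 -m crank '[{"x":0.1,"y":-0.3,"z":0.8,"spin":0,"hand":0.6},{"x":0.2,"y":-0.6,"z":1.6,"spin":0,"hand":0.6},{"x":0.4,"y":-0.9,"z":2.5,"spin":0,"hand":0.6},{"x":0.6,"y":-1.2,"z":3.3,"spin":0,"hand":0.6},{"x":0.8,"y":-1.5,"z":4.1,"spin":0,"hand":0.6},{"x":1,"y":-1.8,"z":4.9,"spin":0,"hand":0.6},{"x":1.2,"y":-2,"z":5.5,"spin":0,"hand":0.6},{"x":1.27,"y":-2.08,"z":5.9,"spin":0,"hand":0.6},{"x":1.27,"y":-2.08,"z":5.95,"spin":0,"hand":0.6},{"x":1.27,"y":-2.08,"z":5.95,"spin":0,"hand":0.6}]'
python3 - <<'E'
from h import *
optics.capture('wrist')
w=cap('wrist','w6');W=cloud(w);np.savez('w6.npz',W=W,img=w['img'])
grip(w,W,(230,330,190,300),129.5,'blue w')
rows([477.5,-272,112],16.5);print(monitor.read_state()['tcp_pos'])
E
```

```text
clock: 9.6
tcp_pos: [478.7, -270.1, 200.0]
tool_rot: [0.425, 0.566, -0.425, 0.565]
force: [0.7, 1.1, -0.4]
opening: 51.2
blue w 883 px 275.7 231.0 mean [ 477.2 -273.4  129.5] cloud [ 477.3 -273.8  128.4] rect [ 477.1 -273.7] [11.9 32. ] axis deg -73.0
x 2.220 y -0.073 z 0.076 spin -0.032 (cur yaw 16.3, j7 0.64; spins alt 29.97/-30.03)
[ 479.39492821 -268.32547783  200.79134839]
```

View pics/w6.png

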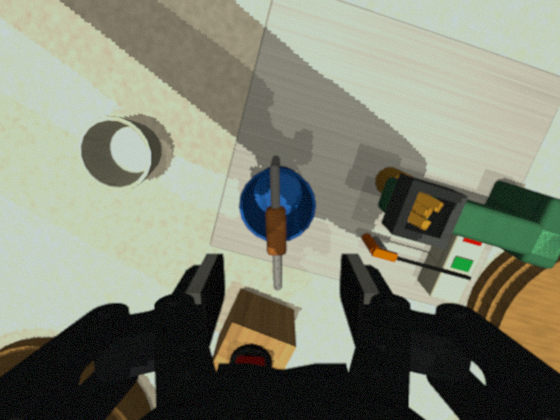

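Blue grip at (276,231) sits between the jaws. Descending and gripping.

```bash
python3 -m crank '[{"x":0.4,"y":-0.06,"z":0.1,"spin":0,"hand":0.6},{"x":0.9,"y":-0.06,"z":0.1,"spin":0,"hand":0.6},{"x":1.5,"y":-0.06,"z":0.1,"spin":0,"hand":0.6},{"x":2,"y":-0.06,"z":0.1,"spin":0,"hand":0.6},{"x":2.22,"y":-0.06,"z":0.1,"spin":0,"hand":0.6},{"x":2.22,"y":-0.06,"z":0.1,"spin":0,"hand":0},{"x":2.22,"y":-0.06,"z":0.1,"spin":0,"hand":0},{"x":2.22,"y":-0.06,"z":0.1,"spin":0,"hand":0},{"x":2.22,"y":-0.06,"z":0.1,"spin":0,"hand":0},{"x":2.22,"y":-0.06,"z":0.1,"spin":0,"hand":0}]'
python3 -m crank '[{"x":-0.4,"y":0,"z":0,"spin":0,"hand":0},{"x":-0.9,"y":0,"z":0,"spin":0,"hand":0},{"x":-1.4,"y":0,"z":0,"spin":0,"hand":0},{"x":-1.9,"y":0,"z":0,"spin":0,"hand":0},{"x":-2.4,"y":0,"z":0,"spin":0,"hand":0},{"x":-2.7,"y":0,"z":0,"spin":0,"hand":0},{"x":-2.8,"y":0,"z":0,"spin":0,"hand":0}]'
python3 - <<'E'
from h import *
w=cap('wrist','w7');rows([516,389,227],-3.6);print(monitor.read_state()['tcp_pos'])
rows([490,-60,227],-3.6)
E
```

```text
clock: 10.53
tcp_pos: [478.3, -274.9, 113.3]
tool_rot: [0.425, 0.565, -0.425, 0.566]
force: [-2.0, 0.5, 6.3]
opening: 11.5
clock: 11.12
tcp_pos: [478.4, -275.1, 226.3]
tool_rot: [0.425, 0.564, -0.425, 0.567]
force: [0.7, 0.8, -1.8]
opening: 11.7
x -0.060 y 5.535 z -15.679 spin 3.298 (cur yaw 16.2, j7 0.65; spins alt 33.30/-26.70)
[ 478.2379662  -275.01380817  225.58923233]
x -0.043 y 1.781 z -5.080 spin 3.298 (cur yaw 16.2, j7 0.65; spins alt 33.30/-26.70)
```

View pics/w7.png

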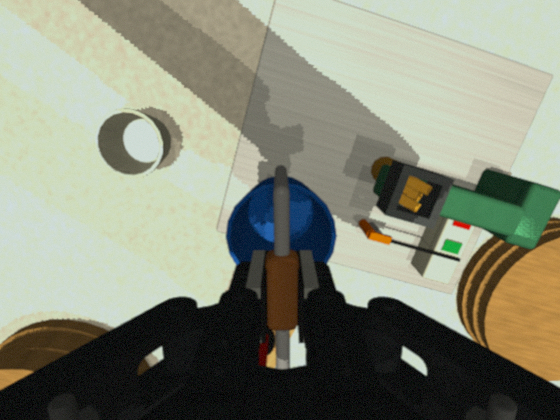

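```bash
python3 -m crank '[{"x":0,"y":0.2,"z":-0.5,"spin":0.3,"hand":0},{"x":0,"y":0.5,"z":-1.2,"spin":0.7,"hand":0},{"x":0,"y":0.7,"z":-2,"spin":1.1,"hand":0},{"x":0,"y":1,"z":-2.8,"spin":1.5,"hand":0},{"x":0,"y":1.3,"z":-3.6,"spin":1.9,"hand":0},{"x":0,"y":1.6,"z":-4.4,"spin":2.3,"hand":0},{"x":0,"y":1.8,"z":-5.2,"spin":2.7,"hand":0},{"x":0,"y":2.1,"z":-6,"spin":3,"hand":0},{"x":0,"y":2.4,"z":-6.8,"spin":3.3,"hand":0},{"x":0,"y":2.7,"z":-7.6,"spin":3.3,"hand":0}]'
python3 - <<'E'
from h import *
rows([518,389,226],-3.6);print(monitor.read_state()['tcp_pos'])
E
```

```text
clock: 12.0
tcp_pos: [495.7, 48.8, 222.7]
tool_rot: [-0.516, -0.484, 0.516, -0.483]
force: [0.7, 0.1, -1.3]
opening: 11.6
x -0.085 y 0.002 z -8.522 spin -0.023 (cur yaw -3.7, j7 -0.30; spins alt 29.98/-30.02)
[495.6884877   48.84339165 222.67378831]
```

```bash
python3 -m crank '[{"x":0,"y":0,"z":-0.8,"spin":0,"hand":0},{"x":0,"y":0,"z":-1.6,"spin":0,"hand":0},{"x":0,"y":0,"z":-2.5,"spin":0,"hand":0},{"x":0,"y":0,"z":-3.4,"spin":0,"hand":0},{"x":0,"y":0,"z":-4.3,"spin":0,"hand":0},{"x":0,"y":0,"z":-5.2,"spin":0,"hand":0},{"x":-0.05,"y":0,"z":-6.1,"spin":0,"hand":0},{"x":-0.05,"y":0,"z":-7,"spin":0,"hand":0},{"x":-0.05,"y":0,"z":-7.7,"spin":0,"hand":0},{"x":-0.05,"y":0,"z":-8,"spin":0,"hand":0}]'
python3 -m crank '[{"x":0,"y":0,"z":0,"spin":0,"hand":0},{"x":0,"y":0,"z":0,"spin":0,"hand":0}]'
python3 - <<'E'
from h import *
w=cap('wrist','w8');rows([605,383.1,226],-3.6);print(monitor.read_state()['tcp_pos'])
W=cloud(w);Z=W[...,2]
m=(Z>203)&(Z<216)
n,l,s,ce=cv2.connectedComponentsWithStats(m.astype(np.uint8),connectivity=8)
for i in range(1,n):
    if s[i,4]>=10: print(s[i,4],ce[i].round(),np.round(np.nanmean(W[l==i],0),1))
E
```

```text
clock: 12.83
tcp_pos: [514.6, 371.1, 224.0]
tool_rot: [-0.514, -0.486, 0.515, -0.484]
force: [-0.9, -0.8, -1.3]
opening: 11.7
clock: 13.0
tcp_pos: [515.8, 367.1, 224.2]
tool_rot: [-0.514, -0.485, 0.516, -0.484]
force: [0.9, 0.4, -0.6]
opening: 11.8
x -0.041 y 2.184 z -0.565 spin -0.000 (cur yaw -3.6, j7 -0.99; spins alt 30.00/-30.00)
[516.374652   366.02042057 224.52215585]
252 [403. 163.] [572.5 410.6 207. ]
64 [280. 175.] [518.3 409.4 209.8]
229 [392. 273.] [569.1 357.7 206.7]
```

View pics/w8.png

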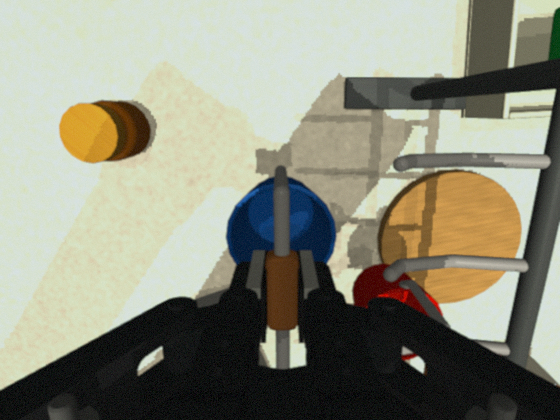

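```bash
python3 -m crank '[{"x":0,"y":0,"z":-0.25,"spin":0,"hand":0},{"x":0,"y":0.2,"z":-0.5,"spin":0,"hand":0},{"x":0,"y":0.6,"z":-0.54,"spin":0,"hand":0},{"x":0,"y":1,"z":-0.54,"spin":0,"hand":0},{"x":0,"y":1.4,"z":-0.54,"spin":0,"hand":0},{"x":0,"y":1.8,"z":-0.54,"spin":0,"hand":0},{"x":0,"y":2.1,"z":-0.54,"spin":0,"hand":0},{"x":0,"y":2.18,"z":-0.54,"spin":0,"hand":0},{"x":0,"y":2.18,"z":-0.54,"spin":0,"hand":0}]'
python3 -m crank '[{"x":0.15,"y":0,"z":0,"spin":0,"hand":0},{"x":0.35,"y":0,"z":0,"spin":0,"hand":0},{"x":0.55,"y":0,"z":0,"spin":0,"hand":0},{"x":0.7,"y":0,"z":0,"spin":0,"hand":0},{"x":0.8,"y":0,"z":0,"spin":0,"hand":0},{"x":0.8,"y":0,"z":0,"spin":0,"hand":0}]'
python3 - <<'E'
from h import *
w=cap('wrist','w9');rows([605,383.1,187],-3.6);s=monitor.read_state();print(s['tcp_pos'],s['force'])
E
```

```text
clock: 13.8
tcp_pos: [605.9, 381.7, 225.2]
tool_rot: [-0.516, -0.483, 0.516, -0.483]
force: [-0.5, 0.4, -0.2]
opening: 11.8
clock: 14.3
tcp_pos: [604.4, 382.4, 192.3]
tool_rot: [-0.515, -0.484, 0.516, -0.484]
force: [0.5, -0.9, -1.1]
opening: 11.3
x 0.152 y 0.008 z -0.013 spin 0.000 (cur yaw -3.6, j7 -0.96; spins alt 30.00/-30.00)
[604.64226141 382.62199401 193.0670314 ] [ 0.4508225  -0.73993246 -0.8741886 ]
```

View pics/w9.png

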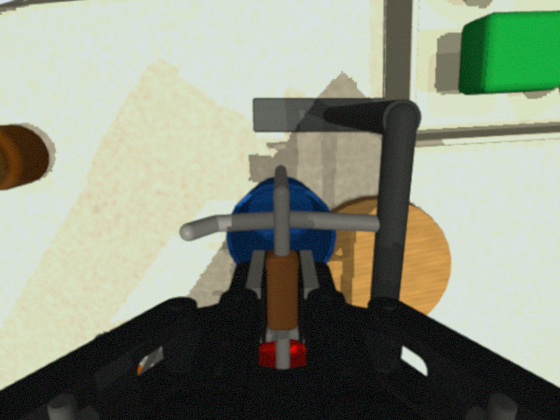

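Blue bar lies above the prong dip at (281,222). Seat, release and back out upward.

```bash
python3 -m crank '[{"x":0.05,"y":0,"z":0,"spin":0,"hand":0},{"x":0.1,"y":0,"z":0,"spin":0,"hand":0},{"x":0.15,"y":0,"z":0,"spin":0,"hand":0},{"x":0.15,"y":0,"z":0,"spin":0,"hand":0}]'
python3 -m crank '[{"x":0,"y":0,"z":0,"spin":0,"hand":0.2},{"x":0,"y":0,"z":0,"spin":0,"hand":0.35},{"x":0,"y":0,"z":0,"spin":0,"hand":0.35},{"x":0,"y":0,"z":0,"spin":0,"hand":0.35},{"x":-0.1,"y":0,"z":0,"spin":0,"hand":0.35},{"x":-0.4,"y":0,"z":0,"spin":0,"hand":0.35},{"x":-0.8,"y":0,"z":0,"spin":0,"hand":0.35},{"x":-1.2,"y":0,"z":0,"spin":0,"hand":0.35},{"x":-1.6,"y":0,"z":0,"spin":0,"hand":0.35},{"x":-1.6,"y":0,"z":0,"spin":0,"hand":0.35}]'
python3 - <<'E'
from h import *
w=cap('wrist','w10');rows([434.5,229,175],-73.3);s=monitor.read_state();print(s['tcp_pos'],s['force'],s['joints'])
t=cap('side','s3');W=cloud(t)
grip(t,W,(220,290,150,200),98.5,'block s',lo=(5,60,60))
E
```

```text
clock: 14.68
tcp_pos: [604.9, 382.8, 187.5]
tool_rot: [-0.515, -0.484, 0.516, -0.484]
force: [0.9, -0.4, -0.1]
opening: 11.9
clock: 15.52
tcp_pos: [605.7, 384.1, 256.9]
tool_rot: [0.518, 0.484, -0.513, 0.484]
force: [0.4, 1.1, 0.6]
opening: 29.8
x 1.973 y -4.028 z 4.135 spin 11.616 (cur yaw -3.6, j7 -0.94; spins alt 41.62/-18.38)
[605.45067337 383.75738255 254.86290551] [-0.68402464 -0.19221084 -0.90994813] [-0.12513099  0.58446438 -0.80966353  1.21912112  0.4129537   1.49668427
 -0.93779848]
block s 34 px 249.1 172.1 mean [435.4 222.2  98.5] cloud [435.4 223.6  97.5] rect [436.  222.1] [29.5 18.4] axis deg 29.9
```

View pics/w10.png

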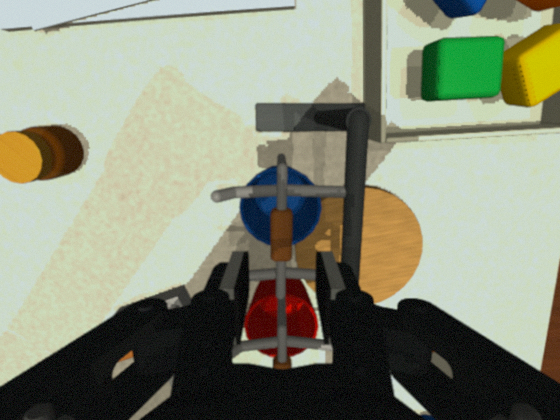

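View pics/s3.png

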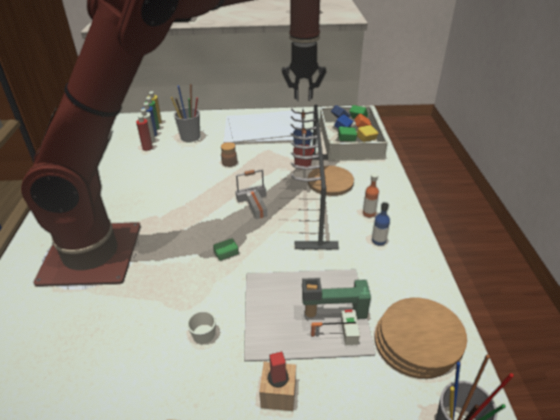

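Both buckets hang: red on hook 2 and blue on hook 3. Next, the block.

```bash
python3 -m crank '[{"x":0,"y":-0.5,"z":0.1,"spin":0.8,"hand":0.35},{"x":0,"y":-1,"z":0.4,"spin":1.9,"hand":0.5},{"x":0,"y":-1.5,"z":0.9,"spin":3,"hand":0.6},{"x":0,"y":-2,"z":1.4,"spin":4.1,"hand":0.6},{"x":0,"y":-2.5,"z":1.9,"spin":5.2,"hand":0.6},{"x":0.2,"y":-3,"z":2.4,"spin":6.3,"hand":0.6},{"x":0.5,"y":-3.4,"z":2.9,"spin":7.4,"hand":0.6},{"x":0.9,"y":-3.8,"z":3.4,"spin":8.5,"hand":0.6},{"x":1.3,"y":-4,"z":3.8,"spin":9.6,"hand":0.6},{"x":1.6,"y":-4.03,"z":4.1,"spin":10.6,"hand":0.6}]'
python3 -m crank '[{"x":0.1,"y":0,"z":0,"spin":0.9,"hand":0.6},{"x":0.2,"y":0,"z":0,"spin":1,"hand":0.6},{"x":0.2,"y":0,"z":0,"spin":1,"hand":0.6},{"x":0.2,"y":0,"z":0,"spin":1,"hand":0.6}]'
python3 - <<'E'
from h import *
optics.capture('wrist')
w=cap('wrist','w11');W=cloud(w)
grip(w,W,(200,360,150,330),98.5,'block w')
rows([434.5,229,81],-73.5);print(monitor.read_state()['tcp_pos'])
E
```

```text
clock: 16.45
tcp_pos: [431.6, 227.3, 186.1]
tool_rot: [-0.693, -0.137, 0.694, -0.138]
force: [0.8, 0.2, 1.0]
opening: 51.3
clock: 16.78
tcp_pos: [433.7, 229.7, 179.7]
tool_rot: [-0.699, -0.105, 0.699, -0.104]
force: [-0.1, 0.2, -0.6]
opening: 51.4
block w 713 px 285.1 215.8 mean [438.2 228.8  98.5] cloud [437.9 228.7  97.5] rect [437.2 228.6] [31.6 11.9] axis deg 15.7
x 2.476 y 0.029 z -0.007 spin 0.077 (cur yaw -73.0, j7 -1.91; spins alt 30.08/-29.92)
[433.86267602 229.95940305 180.0353514 ]
```

View pics/w11.png

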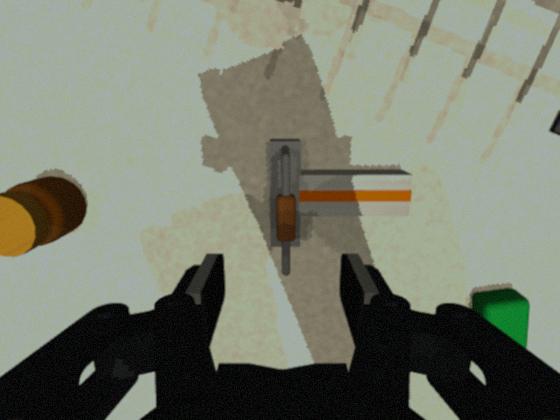

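Wrist view shows the block's grip at (285,216) and the tongue pointing right. The jaws are aligned, so descend and grip.

```bash
python3 -m crank '[{"x":0.5,"y":0.03,"z":-0.05,"spin":0.05,"hand":0.6},{"x":1.1,"y":0.03,"z":-0.05,"spin":0.05,"hand":0.6},{"x":1.7,"y":0.03,"z":-0.05,"spin":0.05,"hand":0.6},{"x":2.2,"y":0.03,"z":-0.05,"spin":0.05,"hand":0.6},{"x":2.45,"y":0.03,"z":-0.05,"spin":0.05,"hand":0.6},{"x":2.47,"y":0.03,"z":-0.05,"spin":0.05,"hand":0},{"x":2.47,"y":0.03,"z":-0.05,"spin":0.05,"hand":0},{"x":2.47,"y":0.03,"z":-0.05,"spin":0.05,"hand":0},{"x":2.47,"y":0.03,"z":-0.05,"spin":0.05,"hand":0},{"x":2.47,"y":0.03,"z":-0.05,"spin":0.05,"hand":0}]'
python3 -m crank '[{"x":-0.3,"y":0,"z":0,"spin":0,"hand":0},{"x":-0.7,"y":0,"z":0,"spin":0,"hand":0},{"x":-1.1,"y":0,"z":0,"spin":0,"hand":0},{"x":-1.5,"y":0,"z":0,"spin":0,"hand":0},{"x":-1.8,"y":0,"z":0,"spin":0,"hand":0},{"x":-1.9,"y":0,"z":0,"spin":0,"hand":0},{"x":-1.9,"y":0,"z":0,"spin":0,"hand":0}]'
python3 - <<'E'
from h import *
w=cap('wrist','w12')
rows([455,-270,160],0);print(monitor.read_state()['tcp_pos'])
s=cap('side');cv2.imwrite('pics/s4.png',cv2.resize(s['img'][110:260,190:330],None,fx=4,fy=4))
E
```

```text
clock: 17.72
tcp_pos: [437.0, 229.2, 82.3]
tool_rot: [0.701, 0.102, -0.699, 0.101]
force: [0.0, -1.1, 5.6]
opening: 12.1
clock: 18.3
tcp_pos: [436.5, 228.9, 158.2]
tool_rot: [0.701, 0.101, -0.699, 0.101]
force: [0.8, -0.4, -3.4]
opening: 12.0
x -0.070 y 12.087 z 3.084 spin -12.253 (cur yaw -73.5, j7 -1.93; spins alt 17.75/-42.25)
[436.08650913 228.61738866 157.14685528]
```

View pics/w12.png

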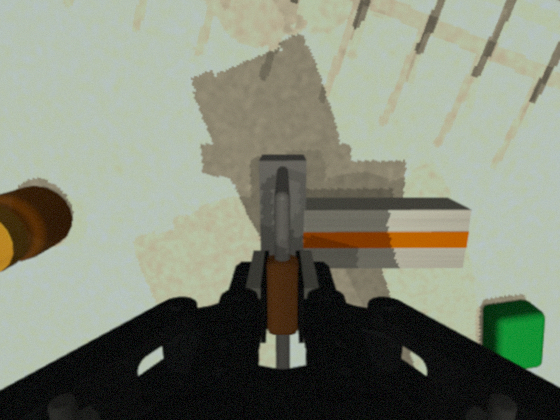

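View pics/s4.png

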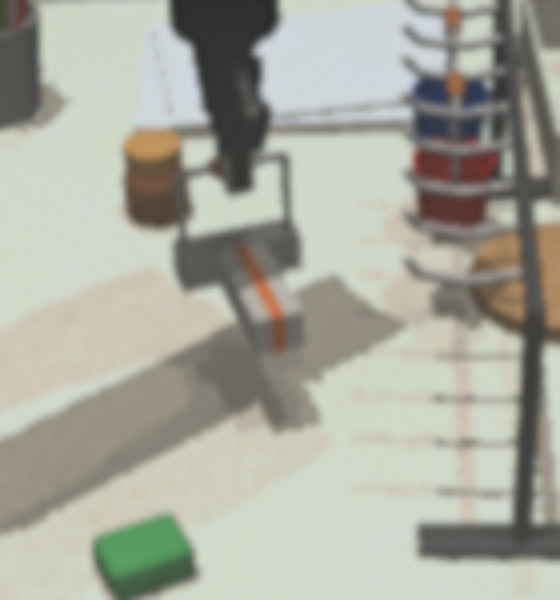

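```bash
python3 -m crank '[{"x":0,"y":0.4,"z":0.1,"spin":-0.5,"hand":0},{"x":0,"y":1,"z":0.3,"spin":-1.5,"hand":0},{"x":0,"y":1.7,"z":0.5,"spin":-2.6,"hand":0},{"x":0,"y":2.4,"z":0.7,"spin":-3.7,"hand":0},{"x":0,"y":3.1,"z":0.9,"spin":-4.8,"hand":0},{"x":0,"y":3.8,"z":1.1,"spin":-5.9,"hand":0},{"x":0,"y":4.5,"z":1.3,"spin":-7,"hand":0},{"x":0,"y":5.2,"z":1.5,"spin":-8.1,"hand":0},{"x":0,"y":5.9,"z":1.7,"spin":-9.2,"hand":0},{"x":0,"y":6.6,"z":1.9,"spin":-10.3,"hand":0}]'
python3 - <<'E'
from h import *
rows([425,-270,150],0);print(monitor.read_state()['tcp_pos'])
E
```

```text
clock: 19.23
tcp_pos: [437.2, -45.7, 155.9]
tool_rot: [-0.549, -0.445, 0.55, -0.445]
force: [0.8, 0.4, -2.2]
opening: 12.0
x 0.148 y 0.868 z 5.548 spin -2.001 (cur yaw -12.0, j7 -0.20; spins alt 28.00/-32.00)
[437.19326968 -45.71119054 155.94031168]
```

```bash
python3 -m crank '[{"x":0,"y":0.1,"z":0.7,"spin":-0.5,"hand":0},{"x":0,"y":0.2,"z":1.4,"spin":-1,"hand":0},{"x":0,"y":0.3,"z":2.1,"spin":-1.5,"hand":0},{"x":0,"y":0.4,"z":2.8,"spin":-2,"hand":0},{"x":0,"y":0.5,"z":3.5,"spin":-2,"hand":0},{"x":0,"y":0.6,"z":4.2,"spin":-2,"hand":0},{"x":0,"y":0.7,"z":4.8,"spin":-2,"hand":0},{"x":0,"y":0.75,"z":5.15,"spin":-2,"hand":0},{"x":0,"y":0.75,"z":5.2,"spin":-2,"hand":0},{"x":0,"y":0.75,"z":5.2,"spin":-2,"hand":0}]'
python3 - <<'E'
from h import *
optics.capture('wrist')
w=cap('wrist','w13');W=cloud(w);np.savez('w13.npz',W=W,img=w['img'])
s=monitor.read_state();print(s['tcp_pos']);rows([425,-270,150],0)
t=cap('top');cv2.imwrite('pics/t4.png',cv2.resize(t['img'][150:290,320:470],None,fx=4.2,fy=4.2))
E
```

```text
clock: 20.07
tcp_pos: [422.1, -254.2, 155.7]
tool_rot: [-0.502, -0.499, 0.502, -0.497]
force: [-0.1, 0.1, -2.1]
opening: 11.6
[ 422.87604204 -252.68294353  156.17706873]
x 0.154 y 0.055 z 0.433 spin -0.047 (cur yaw -0.3, j7 0.42; spins alt 29.95/-30.05)
```

View pics/w13.png

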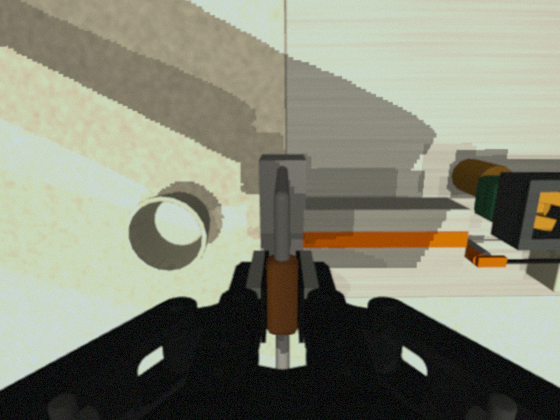

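View pics/t4.png

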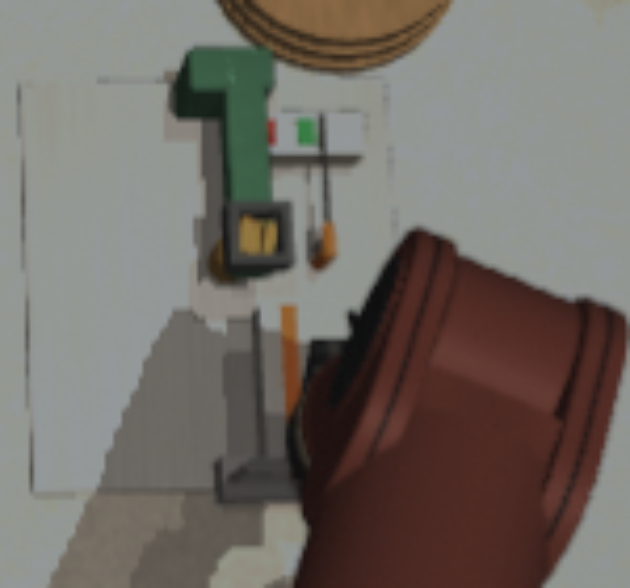

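Wrist view shows the tongue (300–468, 198–268), the brass collar at (480,175), the orange feeler at (487,258) and the shroud at (528,210). I'll measure all of these in this same frame.

```bash
python3 - <<'E'
from h import *
d=np.load('w13.npz');W=d['W'];img=d['img'];hsv=cv2.cvtColor(img,cv2.COLOR_BGR2HSV);Z=W[...,2]
def rg(a,b,p,q):
    m=np.zeros(Z.shape,bool);m[p:q,a:b]=True;return m
# tongue top
for u in (320,360,400,440,460):
    col=W[190:285,u];zc=col[:,2];zz=np.median(zc[(zc>85)&(zc<125)])
    k=np.abs(zc-zz)<4
    st=(hsv[190:285,u,0]<18)&(hsv[190:285,u,1]>180)
    print(u,'top z %.1f'%zz,'y %.1f..%.1f'%(col[k,1].min(),col[k,1].max()),'x %.1f'%np.mean(col[k,0]),'stripe y %.1f'%np.nanmean(col[st,1]) )
# tongue tip x
row=W[240,300:500];k=(row[:,2]>85)&(row[:,2]<125);print('tip x',row[k,0].max())
# shroud
m=rg(480,560,160,260)&(Z>107)&(Z<117);print('shroud',np.round([W[m].min(0),W[m].max(0)],1))
# feeler orange
m=rg(462,512,235,275)&(hsv[...,0]<20)&(hsv[...,1]>180)&(Z<80);P=W[m];print('feeler',m.sum(),np.round(np.percentile(P,[2,50,98],axis=0),1))
# collar
m=rg(450,512,150,200)&(hsv[...,0]>10)&(hsv[...,0]<30)&(hsv[...,1]>120);P=W[m];print('collar',m.sum(),np.round(np.nanpercentile(P,[2,50,98],axis=0),1))
# bed right edge (y=-110): row ~296
E
python3 - <<'E'
import cv2
im=cv2.imread('pics/w13.png');cv2.imwrite('pics/w13z.png',cv2.resize(im[140:300,400:560],None,fx=3.7,fy=3.7,interpolation=cv2.INTER_CUBIC))
E
```

```text
320 top z 102.9 y -268.9..-237.6 x 445.2 stripe y -255.3
360 top z 103.1 y -273.1..-237.3 x 468.3 stripe y -255.4
400 top z 103.2 y -273.0..-237.5 x 491.5 stripe y -255.6
440 top z 103.1 y -274.3..-237.8 x 514.8 stripe y -255.7
460 top z 103.3 y -273.9..-237.6 x 526.5 stripe y -255.8
tip x 530.4370634717026
shroud [[ 554.5 -259.7  107. ]
 [ 580.2 -219.4  113. ]]
feeler 484 [[ 570.5 -298.7   28.2]
 [ 577.5 -293.6   48.5]
 [ 593.6 -290.3   50.4]]
collar 1072 [[ 562.  -243.6   12.8]
 [ 565.8 -227.8   36.1]
 [ 580.5 -221.2   50.5]]
```

View pics/w13z.png

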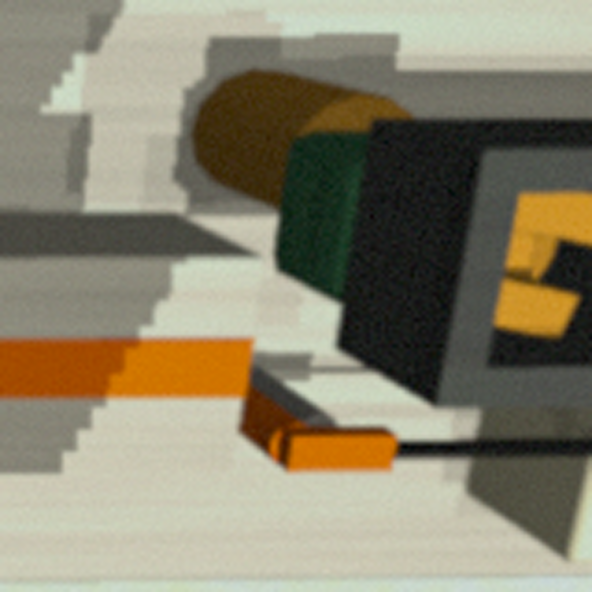

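```bash
python3 -m crank '[{"x":0.2,"y":0,"z":0.1,"spin":0,"hand":0},{"x":0.5,"y":0,"z":0.2,"spin":0,"hand":0},{"x":0.8,"y":0,"z":0.35,"spin":0,"hand":0},{"x":1.1,"y":0,"z":0.35,"spin":0,"hand":0},{"x":1.35,"y":0,"z":0.35,"spin":0,"hand":0},{"x":1.45,"y":0,"z":0.35,"spin":0,"hand":0},{"x":1.45,"y":0,"z":0.35,"spin":0,"hand":0},{"x":1.45,"y":0,"z":0.35,"spin":0,"hand":0},{"x":1.45,"y":0,"z":0.35,"spin":0,"hand":0}]'
cat > meas.py <<'E'
from h import *
import sys
w=cap('wrist',sys.argv[1]);W=cloud(w);img=w['img'];hsv=cv2.cvtColor(img,cv2.COLOR_BGR2HSV);Z=W[...,2]
def rg(a,b,p,q):
    m=np.zeros(Z.shape,bool);m[p:q,a:b]=True;return m
for u in (330,380,420,440,460):
    col=W[190:300,u];zc=col[:,2];h=hsv[190:300,u]
    st=(h[:,0]<18)&(h[:,1]>180)
    if st.sum(): print(u,'stripe',np.round(np.nanmean(col[st],0),1))
row=W[240,300:559];k=(row[:,2]>30)&(row[:,2]<60);
m=rg(462,560,160,300)&(Z>107)&(Z<117)
if m.any(): print('shroud',np.round([W[m].min(0),W[m].max(0)],1))
m=rg(462,560,235,300)&(hsv[...,0]<20)&(hsv[...,1]>180)&(Z<80)&(W[...,1]<-280);P=W[m]
if len(P): print('feeler',m.sum(),np.round(np.percentile(P,[2,50,98],axis=0),1))
m=rg(430,540,130,220)&(hsv[...,0]>10)&(hsv[...,0]<30)&(hsv[...,1]>120);P=W[m]
if len(P): print('collar',m.sum(),np.round(np.nanpercentile(P,[1,50,99],axis=0),1))
s=monitor.read_state();print(s['tcp_pos'],s['force'])
E
python3 meas.py w14
```

```text
clock: 20.97
tcp_pos: [423.3, -268.0, 99.4]
tool_rot: [0.502, 0.498, -0.501, 0.499]
force: [0.1, -1.5, -2.0]
opening: 11.6
330 stripe [ 451.9 -270.6   46.8]
380 stripe [ 480.7 -270.3   47.1]
420 stripe [ 504.1 -270.6   46.9]
440 stripe [ 515.8 -270.7   46.9]
460 stripe [ 527.4 -270.7   47.2]
feeler 1020 [[ 570.3 -298.5   11.8]
 [ 573.6 -293.3   43.1]
 [ 589.4 -290.4   50.2]]
collar 1735 [[ 562.2 -245.3   11.4]
 [ 564.4 -232.3   31.6]
 [ 573.7 -221.3   49.9]]
[ 423.35598779 -268.1145099    99.53787285] [ 0.56739541  0.18858476 -2.5301624 ]
```

View pics/w14.png

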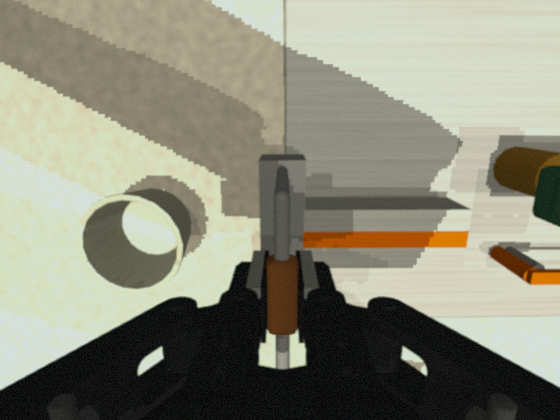

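Tongue centre is y −270.6 and the gap centre −269.8, with the underside about 17 mm up. Trim, lower a little and slide halfway in.

```bash
python3 -m crank '[{"x":0.05,"y":0,"z":-0.03,"spin":0,"hand":0},{"x":0.1,"y":0.1,"z":-0.03,"spin":0,"hand":0},{"x":0.1,"y":0.25,"z":-0.03,"spin":0,"hand":0},{"x":0.1,"y":0.4,"z":-0.03,"spin":0,"hand":0},{"x":0.1,"y":0.55,"z":-0.03,"spin":0,"hand":0},{"x":0.1,"y":0.7,"z":-0.03,"spin":0,"hand":0},{"x":0.1,"y":0.8,"z":-0.03,"spin":0,"hand":0},{"x":0.1,"y":0.8,"z":-0.03,"spin":0,"hand":0},{"x":0.1,"y":0.8,"z":-0.03,"spin":0,"hand":0}]'
python3 meas.py w15
```

```text
clock: 21.77
tcp_pos: [455.1, -266.8, 94.8]
tool_rot: [-0.501, -0.499, 0.501, -0.498]
force: [0.4, 0.0, -2.6]
opening: 11.6
330 stripe [ 483.6 -269.3   42.2]
380 stripe [ 512.5 -269.2   42.3]
420 stripe [ 535.8 -269.5   42.3]
440 stripe [ 547.4 -269.2   42.5]
460 stripe [ 559.8 -271.1   41.5]
shroud [[ 554.  -259.8  107. ]
 [ 562.3 -219.7  113.2]]
feeler 895 [[ 570.5 -298.3   26.7]
 [ 576.6 -293.3   47.9]
 [ 594.  -290.3   50.5]]
collar 1852 [[ 562.2 -244.8   12. ]
 [ 565.6 -227.9   36.2]
 [ 581.2 -220.9   61.3]]
[ 454.76688813 -266.86723117   94.76740383] [ 0.31154521  0.02739577 -2.21468283]
```

View pics/w15.png

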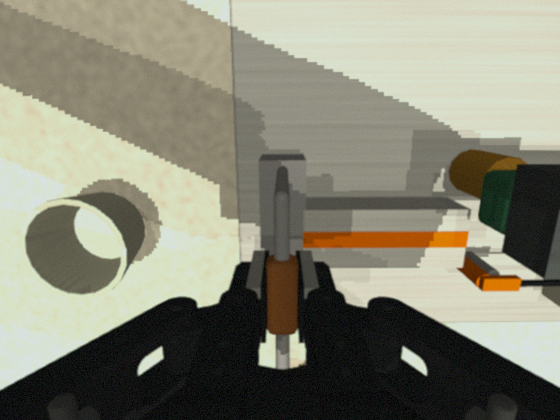

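```bash
python3 -m crank '[{"x":0.0,"y":0.1,"z":0.01,"spin":0,"hand":0},{"x":0,"y":0.25,"z":0.01,"spin":0,"hand":0},{"x":0,"y":0.4,"z":0.01,"spin":0,"hand":0},{"x":0,"y":0.55,"z":0.01,"spin":0,"hand":0},{"x":0,"y":0.7,"z":0.01,"spin":0,"hand":0},{"x":0,"y":0.85,"z":0.01,"spin":0,"hand":0},{"x":0,"y":1,"z":0.01,"spin":0,"hand":0},{"x":0,"y":1,"z":0.01,"spin":0,"hand":0},{"x":0,"y":1,"z":0.01,"spin":0,"hand":0}]'
python3 meas.py w16
python3 - <<'E'
from h import *
t=cap('top');cv2.imwrite('pics/t5.png',cv2.resize(t['img'][150:270,330:450],None,fx=5,fy=5))
s=cap('side');cv2.imwrite('pics/s5.png',cv2.resize(s['img'][230:380,230:390],None,fx=4,fy=4))
E
```

```text
clock: 22.57
tcp_pos: [495.2, -267.4, 94.8]
tool_rot: [0.501, 0.499, -0.501, 0.499]
force: [-0.2, 0.1, -2.8]
opening: 12.0
330 stripe [ 523.7 -270.2   42.2]
380 stripe [ 552.7 -269.9   41.8]
420 stripe [ 576.1 -293.7   48.2]
440 stripe [ 587.3 -294.7   49.8]
shroud [[ 558.5 -260.4  107. ]
 [ 596.7 -219.3  113.4]]
collar 1336 [[ 565.3 -243.6   47.6]
 [ 580.1 -233.5   97.1]
 [ 589.5 -221.1  111.6]]
[ 494.77726066 -267.46280264   94.71221688] [-0.68873333 -0.67208847 -2.02137974]
```

View pics/w16.png

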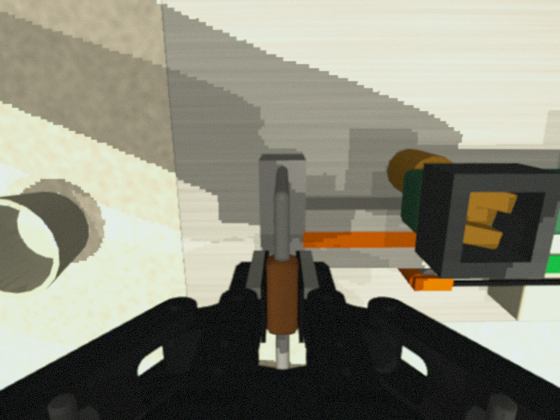

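View pics/s5.png

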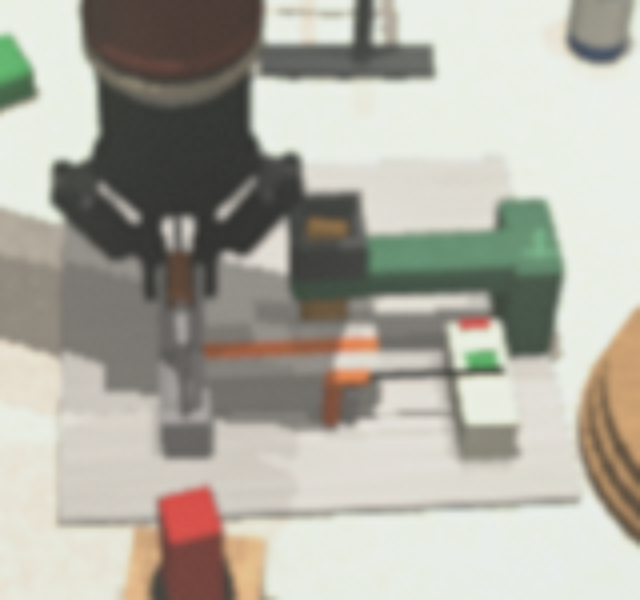

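Tongue lies between collar and feeler, with the feeler unmoved. Lower onto the bed, release and rise.

```bash
python3 -m crank '[{"x":0.05,"y":0,"z":0,"spin":0,"hand":0},{"x":0.1,"y":0,"z":0,"spin":0,"hand":0},{"x":0.12,"y":0,"z":0,"spin":0,"hand":0},{"x":0.12,"y":0,"z":0,"spin":0,"hand":0},{"x":0.12,"y":0,"z":0,"spin":0,"hand":0}]'
python3 -m crank '[{"x":0,"y":0,"z":0,"spin":0,"hand":0.2},{"x":0,"y":0,"z":0,"spin":0,"hand":0.4},{"x":0,"y":0,"z":0,"spin":0,"hand":0.4},{"x":0,"y":0,"z":0,"spin":0,"hand":0.4},{"x":-0.2,"y":0,"z":0,"spin":0,"hand":0.4},{"x":-0.7,"y":0,"z":0,"spin":0,"hand":0.4},{"x":-1.4,"y":0,"z":0,"spin":0,"hand":0.4},{"x":-2.2,"y":0,"z":0,"spin":0,"hand":0.5},{"x":-3,"y":0,"z":0,"spin":0,"hand":0.5},{"x":-3.4,"y":0,"z":0,"spin":0,"hand":0.5}]'
python3 - <<'E'
from h import *
optics.capture('wrist')
w=cap('wrist','w17');print(monitor.read_state()['tcp_pos'])
t=cap('top');cv2.imwrite('pics/t6.png',cv2.resize(t['img'][150:270,330:450],None,fx=5,fy=5))
rows([574.5,-237.5,215],0)
E
```

```text
clock: 23.13
tcp_pos: [495.0, -267.8, 90.3]
tool_rot: [-0.502, -0.498, 0.502, -0.499]
force: [-0.8, -0.8, 0.9]
opening: 11.6
clock: 23.97
tcp_pos: [496.1, -268.0, 231.1]
tool_rot: [0.502, 0.497, -0.501, 0.5]
force: [0.5, 0.4, 0.2]
opening: 42.7
[ 496.59787435 -268.19112232  230.58514334]
x 0.335 y 1.964 z -0.771 spin -0.057 (cur yaw -0.3, j7 0.37; spins alt 29.94/-30.06)
```

View pics/w17.png

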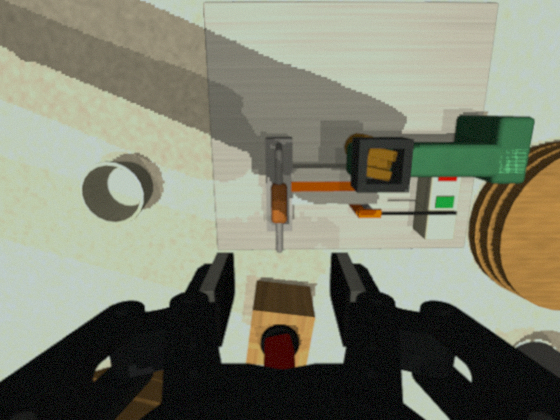

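View pics/t6.png

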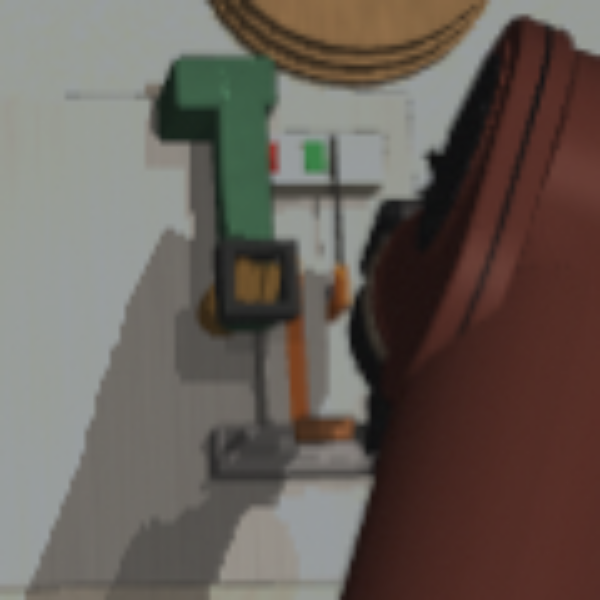

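Block lies flat with its tongue in the gap, and the pointer is off the green (toward −y, free). Next, look straight down into the shroud for the slot.

```bash
python3 -m crank '[{"x":0,"y":0.4,"z":0.2,"spin":0,"hand":0.5},{"x":0.3,"y":0.9,"z":0.4,"spin":0,"hand":0.5},{"x":0.7,"y":1.4,"z":0.7,"spin":0,"hand":0.5},{"x":1.1,"y":1.9,"z":0.9,"spin":0,"hand":0.5},{"x":1.5,"y":1.95,"z":0.9,"spin":0,"hand":0.5},{"x":1.8,"y":1.95,"z":0.9,"spin":0,"hand":0.5},{"x":2.2,"y":1.95,"z":0.9,"spin":0,"hand":0.5},{"x":2.4,"y":1.95,"z":0.9,"spin":0,"hand":0.5},{"x":2.4,"y":1.95,"z":0.9,"spin":0,"hand":0.5},{"x":2.4,"y":1.95,"z":0.9,"spin":0,"hand":0.5}]'
python3 - <<'E'
from h import *
optics.capture('wrist')
w=cap('wrist','w18');W=cloud(w);np.savez('w18.npz',W=W,img=w['img']);print(monitor.read_state()['tcp_pos'],-w['R'].T@np.ravel(w['t']),w['R'][2])
u,v=proj(w,[574.5,-238,105]);print(u,v)
u,v=int(u),int(v);a,b=max(0,v-60),max(0,u-60)
cv2.imwrite('pics/w18z.png',cv2.resize(w['img'][a:v+60,b:u+60],None,fx=5,fy=5,interpolation=cv2.INTER_NEAREST));print(a,b)
E
```

```text
clock: 24.95
tcp_pos: [572.1, -303.8, 130.0]
tool_rot: [-0.501, -0.499, 0.502, -0.498]
force: [0.1, -0.7, 0.9]
opening: 42.8
[ 572.98851424 -304.20205163  131.29038113] [ 573.81942735 -235.5570816   264.81526053] [-0.00151367 -0.27090277 -0.96260553]
283.4101784593419 117.84676685201441
57 223
```

View pics/w18z.png

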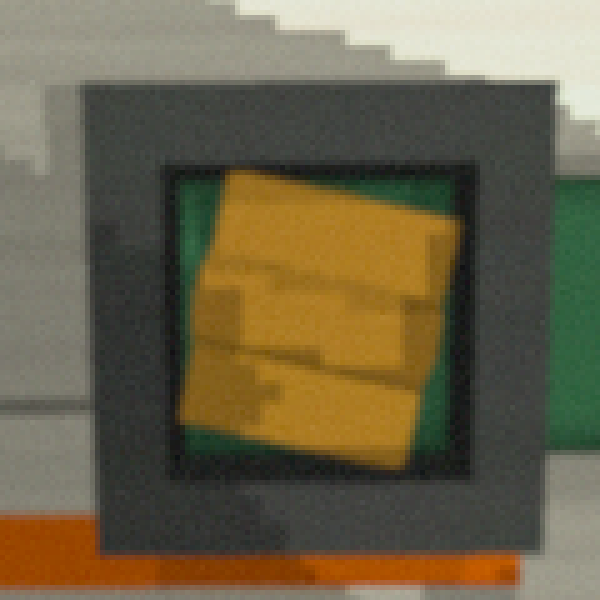

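View pics/w18.png

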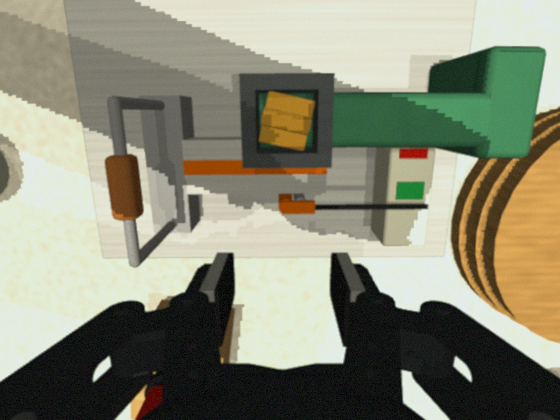

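Zoomed straight-down view: brass head corners at (228,170), (462,218), (408,468) and (178,422), with the slot between the two dark lines, tilted about 12° clockwise from x. Computing positions.

```bash
python3 - <<'E'
from h import *
w=cap('wrist');img=w['img'];hsv=cv2.cvtColor(img,cv2.COLOR_BGR2HSV)
f=lambda p,h:onplane(w,223+(p[0])/5-.5,57+p[1]/5-.5,h)
c=[f(p,98.5) for p in [(228,170),(462,218),(408,468),(178,422)]]
print(np.round(c,1),'centre',np.mean(c,0).round(2))
for a,b in [((205,262),(440,302)),((205,340),(420,388)),((228,170),(462,218)),((178,422),(408,468))]:
    A,B=f(a,98.5),f(b,98.5);print('edge ang',np.degrees(np.arctan2(B[1]-A[1],B[0]-A[0])).round(2),'mid',((A+B)/2).round(1))
s=[f(p,112.) for p in [(80,85),(555,85),(545,550),(100,552)]];print(np.round(s,1),np.mean(s,0).round(2))
# brass mask rect
m=cv2.inRange(hsv,(12,120,80),(28,255,255));m[:, :255]=0;m[:,325:]=0;m[:85]=0;m[158:]=0
v,u=np.nonzero(m);P=onplane(w,u,v,98.5);print(len(u),cv2.minAreaRect(P[:,:2].astype(np.float32)))
print(monitor.read_state()['tcp_pos'])
# pointer & scale & bands on z=44
for nm,lo,hi in [('green',(50,120,60),(80,255,255)),('red',(0,120,100),(6,255,255))]:
    m=cv2.inRange(hsv,lo,hi);m[:,:395]=0;m[:,430:]=0;m[:145]=0;m[205:]=0
    v,u=np.nonzero(m);P=onplane(w,u,v,44.);print(nm,len(u),P.min(0).round(1),P.max(0).round(1))
m=(hsv[...,2]<60);m[:,:320]=0;m[:,432:]=0;m[:195]=0;m[215:]=0
v,u=np.nonzero(m);P=onplane(w,u,v,46.);print('pointer',len(u),u.max(),v[u>u.max()-15].mean(),P[u>u.max()-15].mean(0).round(1), P[u<330].mean(0).round(1))
E
```

```text
[[ 567.9 -226.    98.5]
 [ 589.5 -230.4   98.5]
 [ 584.7 -253.3   98.5]
 [ 562.7 -248.8   98.5]] centre [ 576.21 -239.63   98.5 ]
edge ang -9.68 mid [ 576.6 -236.    98.5]
edge ang -12.66 mid [ 575.6 -243.5   98.5]
edge ang -11.4 mid [ 578.7 -228.2   98.5]
edge ang -11.55 mid [ 573.7 -251.1   98.5]
[[ 556.1 -219.9  112. ]
 [ 595.8 -220.2  112. ]
 [ 596.2 -259.3  112. ]
 [ 556.4 -259.2  112. ]] [ 576.14 -239.63  112.  ]
2510 ((575.6507568359375, -239.4861602783203), (24.028301239013672, 23.644071578979492), 77.87757110595703)
[ 573.11786535 -304.24625473  131.41750356]
green 436 [ 647.4 -291.    44. ] [ 667.3 -256.2   44. ]
red 275 [ 648.9 -263.9   44. ] [ 666.6 -258.1   44. ]
pointer 426 425 205.5 [ 663.7 -295.7   46. ] [ 601.9 -295.9   46. ]
```

```bash
python3 - <<'E'
from h import *
w=optics.capture('wrist');s=monitor.read_state()
Rt=Rn.from_quat(s['tool_rot']).as_matrix()
# camera in tool frame
Rct=np.asarray(w['R'])@Rt; tc=np.ravel(w['t'])+np.asarray(w['R'])@s['tcp_pos']
print('cam in tool',(-Rct.T@tc).round(2)); print((Rct).round(4))
c2=dict(w);c2['R']=Rct;c2['t']=tc
def onx(c,u,v,h): # plane tool x=h
    x,y=ray(c,u,v);R=c['R'];d=np.stack([x,y,np.ones_like(x)],-1)@R;o=-R.T@c['t'];k=(h-o[0])/d[...,0];return o+k[...,None]*d
for f in ['w2','w4','w7','w9','w12','w13','w14','w15','w16']:
    im=cv2.imread(f'pics/{f}.png');hsv=cv2.cvtColor(im,cv2.COLOR_BGR2HSV)
    m=cv2.inRange(hsv,(5,100,30),(18,255,255));m[:,:262]=0;m[:,302:]=0;m[:258]=0;m[328:]=0
    v,u=np.nonzero(m);P=onx(c2,u,v,-17.)
    print(f,len(u),P.mean(0).round(2),P.min(0).round(1),P.max(0).round(1))
E
```

```text
cam in tool [-134.03    0.79  -68.5 ]
[[ 3.000e-04  1.000e+00  2.000e-04]
 [-2.706e-01 -1.000e-04  9.627e-01]
 [ 9.627e-01 -3.000e-04  2.706e-01]]
w2 2214 [-17.     0.71  -2.51] [-17.   -5.5 -16.8] [-17.    7.   12.5]
w4 2221 [-17.     0.71  -2.57] [-17.   -5.5 -16.8] [-17.    7.1  12.5]
w7 2225 [-17.     0.69  -2.74] [-17.   -5.5 -16.8] [-17.    7.1  12.5]
w9 2234 [-17.     0.69  -2.72] [-17.   -5.9 -16.8] [-17.    7.1  12.5]
w12 2147 [-17.     0.76  -2.25] [-17.   -5.3 -16.8] [-17.    6.7  12.5]
w13 2170 [-17.     0.72  -2.32] [-17.   -5.5 -16.8] [-17.    6.8  12.5]
w14 2184 [-17.     0.71  -2.33] [-17.   -5.5 -16.8] [-17.    7.   12.5]
w15 2187 [-17.     0.71  -2.32] [-17.   -5.5 -16.8] [-17.    7.   12.5]
w16 2214 [-17.     0.68  -2.29] [-17.   -5.5 -16.8] [-17.    7.   12.5]
```

Screw axis from the wrist view is (576.1, −239.6) and the shroud centre agrees. The slot is at −11.6°, so the screw stands at about 0.2 rad. The wrist camera bias across the jaws is +0.75 mm. Next, look down on the driver.

```bash
python3 - <<'E'
from h import *
rows([506,-489,200],10)
E
python3 -m crank '[{"x":-0.8,"y":0,"z":0,"spin":0,"hand":0.6},{"x":-1.5,"y":0,"z":0.3,"spin":-0.4,"hand":0.6},{"x":-1.7,"y":-0.2,"z":1,"spin":-0.8,"hand":0.6},{"x":-1.7,"y":-0.5,"z":1.8,"spin":-1.2,"hand":0.6},{"x":-1.7,"y":-0.9,"z":2.6,"spin":-1.6,"hand":0.6},{"x":-1.7,"y":-1.3,"z":3.4,"spin":-1.7,"hand":0.6},{"x":-1.7,"y":-1.6,"z":4.1,"spin":-1.7,"hand":0.6},{"x":-1.7,"y":-1.7,"z":4.6,"spin":-1.7,"hand":0.6},{"x":-1.7,"y":-1.7,"z":4.6,"spin":-1.7,"hand":0.6},{"x":-1.7,"y":-1.7,"z":4.6,"spin":-1.7,"hand":0.6}]'
python3 - <<'E'
from h import *
optics.capture('wrist')
w=cap('wrist','w19');s=monitor.read_state();print(s['tcp_pos'],s['joints'].round(2));rows([506,-489,200],10)
img=w['img'];hsv=cv2.cvtColor(img,cv2.COLOR_BGR2HSV);W=cloud(w);Z=W[...,2]
m=(Z>126)&(Z<139)&((hsv[...,0]<8)|(hsv[...,0]>172))&(hsv[...,1]>120);m[330:]=False
m=cv2.morphologyEx(m.astype(np.uint8),cv2.MORPH_OPEN,np.ones((3,3)))>0
v,u=np.nonzero(m);P=onplane(w,u,v,132.);print('top',len(u),cv2.minAreaRect(P[:,:2].astype(np.float32)),np.median(Z[m]),u.mean(),v.mean())
m=(Z>58)&(Z<68)&(hsv[...,0]>8)&(hsv[...,0]<25);m[330:]=False;m=cv2.morphologyEx(m.astype(np.uint8),cv2.MORPH_OPEN,np.ones((3,3)))>0
v,u=np.nonzero(m);P=onplane(w,u,v,64.);print('stand',len(u),cv2.minAreaRect(P[:,:2].astype(np.float32)))
E
```

```text
x -1.715 y -1.648 z 4.630 spin -1.724 (cur yaw -0.3, j7 0.34; spins alt 28.28/-31.72)
clock: 25.98
tcp_pos: [502.8, -489.0, 198.5]
tool_rot: [0.456, 0.54, -0.456, 0.541]
force: [0.3, 1.6, -0.1]
opening: 51.3
[ 504.51999126 -486.44101981  198.55471709] [ 0.84  0.47 -0.19  1.37  0.09  1.32  0.82]
x -0.036 y 0.025 z 0.069 spin -0.011 (cur yaw 9.9, j7 0.82; spins alt 29.99/-30.01)
top 1954 ((495.11962890625, -427.30828857421875), (25.55436897277832, 25.031713485717773), 12.73531723022461) 131.13858551770448 283.49590583418626 125.8367451381781
stand 4764 ((495.1867370605469, -426.8521728515625), (63.56781768798828, 63.88179016113281), 81.59993743896484)
```

View pics/w19.png

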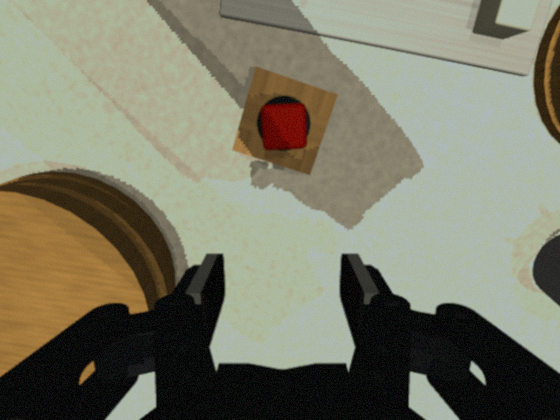

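Driver handle top at (283,126), with the stand tilted behind it. Re-measuring now the arm has settled.

```bash
cat > drv.py <<'E'
from h import *
w=cap('wrist');s=monitor.read_state();print(s['tcp_pos'],s['joint_vel'].round(3))
img=w['img'];hsv=cv2.cvtColor(img,cv2.COLOR_BGR2HSV);W=cloud(w);Z=W[...,2]
m=(Z>126)&(Z<139)&((hsv[...,0]<8)|(hsv[...,0]>172))&(hsv[...,1]>120);m[330:]=False
m=cv2.morphologyEx(m.astype(np.uint8),cv2.MORPH_OPEN,np.ones((3,3)))>0
v,u=np.nonzero(m);P=onplane(w,u,v,132.);r=cv2.minAreaRect(P[:,:2].astype(np.float32));print('top',len(u),r)
m=(Z>58)&(Z<68)&(hsv[...,0]>8)&(hsv[...,0]<25);m[330:]=False;m=cv2.morphologyEx(m.astype(np.uint8),cv2.MORPH_OPEN,np.ones((3,3)))>0
v,u=np.nonzero(m);P=onplane(w,u,v,64.);print('stand',len(u),cv2.minAreaRect(P[:,:2].astype(np.float32)))
Rt=Rn.from_quat(s['tool_rot']).as_matrix()
print('driver in tool',(Rt.T@(np.array([*r[0],132.])-s['tcp_pos'])).round(2))
rows([*r[0],200],12.7)
E
python3 drv.py
```

```text
[ 504.78412509 -486.03376956  198.56123012] [-0.006 -0.002 -0.     0.003  0.003 -0.     0.002]
top 1944 ((494.8647766113281, -427.34552001953125), (25.38463020324707, 25.009754180908203), 10.884969711303711)
stand 4736 ((495.1585693359375, -426.8671569824219), (63.481685638427734, 64.09002685546875), 81.72468566894531)
driver in tool [ 66.58   0.34 -59.5 ]
x -0.035 y 0.010 z -1.488 spin -0.453 (cur yaw 10.0, j7 0.82; spins alt 29.55/-30.45)
```

```bash
python3 -m crank '[{"x":0,"y":-0.01,"z":-0.5,"spin":-0.15,"hand":0.6},{"x":0,"y":-0.01,"z":-1.1,"spin":-0.3,"hand":0.6},{"x":0,"y":-0.01,"z":-1.48,"spin":-0.3,"hand":0.6},{"x":0.2,"y":-0.01,"z":-1.48,"spin":-0.3,"hand":0.6},{"x":0.8,"y":-0.01,"z":-1.48,"spin":-0.3,"hand":0.6},{"x":1.5,"y":-0.01,"z":-1.48,"spin":-0.3,"hand":0.6},{"x":2.2,"y":-0.01,"z":-1.48,"spin":-0.3,"hand":0.6},{"x":2.6,"y":-0.01,"z":-1.48,"spin":-0.3,"hand":0.6},{"x":2.69,"y":-0.01,"z":-1.48,"spin":-0.3,"hand":0.6},{"x":2.69,"y":-0.01,"z":-1.48,"spin":-0.3,"hand":0.6}]'
python3 - <<'E'
from h import *
w=cap('wrist','w20');print(monitor.read_state()['tcp_pos']);rows([494.9,-427.3,91],11.8)
E
```

```text
clock: 26.97
tcp_pos: [492.9, -428.4, 89.3]
tool_rot: [0.446, 0.549, -0.446, 0.548]
force: [1.3, 0.3, 0.0]
opening: 51.4
[ 493.62245644 -429.071708     90.88382533]
x -0.003 y 0.040 z -0.037 spin -0.015 (cur yaw 11.7, j7 0.77; spins alt 29.98/-30.02)
```

View pics/w20.png

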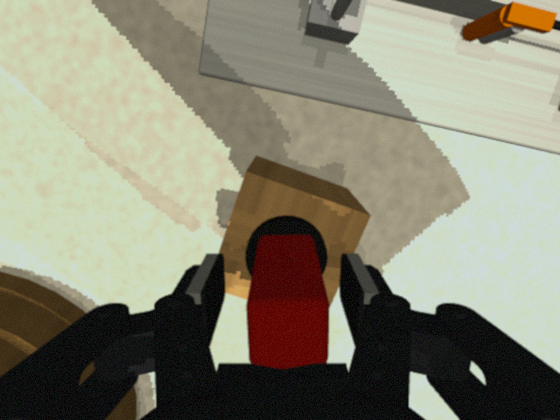

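Handle sits between the jaws at (288,310). Trim by 1 mm and close.

```bash
python3 -m crank '[{"x":0,"y":0.03,"z":-0.03,"spin":0,"hand":0.6},{"x":0,"y":0.03,"z":-0.03,"spin":0,"hand":0.6},{"x":0,"y":0.03,"z":-0.03,"spin":0,"hand":0},{"x":0,"y":0.03,"z":-0.03,"spin":0,"hand":0},{"x":0,"y":0.03,"z":-0.03,"spin":0,"hand":0},{"x":0,"y":0.03,"z":-0.03,"spin":0,"hand":0},{"x":0,"y":0.03,"z":-0.03,"spin":0,"hand":0}]'
python3 - <<'E'
from h import *
optics.capture('wrist');w=cap('wrist','w21');s=monitor.read_state();print(s['tcp_pos'],s['opening'])
Rt=Rn.from_quat(s['tool_rot']).as_matrix();print('drv wrist in tool at grasp',(Rt.T@(np.array([494.86,-427.35,132])-s['tcp_pos'])).round(2))
rows([494.86,-427.35,91],11.8)
E
python3 -m crank '[{"x":-0.4,"y":0,"z":0,"spin":0,"hand":0},{"x":-0.9,"y":0,"z":0,"spin":0,"hand":0},{"x":-1.4,"y":0,"z":0,"spin":0,"hand":0},{"x":-1.9,"y":0,"z":0,"spin":0,"hand":0},{"x":-2.4,"y":0,"z":0,"spin":0,"hand":0},{"x":-2.9,"y":0,"z":0,"spin":0,"hand":0},{"x":-3.1,"y":0,"z":0,"spin":0,"hand":0},{"x":-3.1,"y":0,"z":0,"spin":0,"hand":0}]'
python3 - <<'E'
from h import *
w=cap('wrist','w22');s=monitor.read_state();print(s['tcp_pos'],s['opening'])
t=cap('side');u,v=map(int,proj(t,s['tcp_pos']-[0,0,60]));print(u,v)
cv2.imwrite('pics/s6.png',cv2.resize(t['img'][v-60:v+60,u-60:u+60],None,fx=5,fy=5,interpolation=cv2.INTER_CUBIC))
E
```

```text
clock: 27.6
tcp_pos: [494.5, -428.3, 91.6]
tool_rot: [0.447, 0.548, -0.447, 0.549]
force: [0.1, -0.1, 6.3]
opening: 25.3
[ 494.44204193 -428.2773039    91.49306234] 25.472165911672114
drv wrist in tool at grasp [-40.51   0.63  -0.78]
x 0.012 y 0.015 z -0.021 spin -0.024 (cur yaw 11.7, j7 0.77; spins alt 29.98/-30.02)
clock: 28.37
tcp_pos: [494.7, -428.5, 216.5]
tool_rot: [0.447, 0.547, -0.447, 0.549]
force: [-0.1, 0.1, -0.5]
opening: 25.3
[ 494.17301289 -428.08128883  214.66756375] 25.35390976313375
276 351
```

View pics/w22.png

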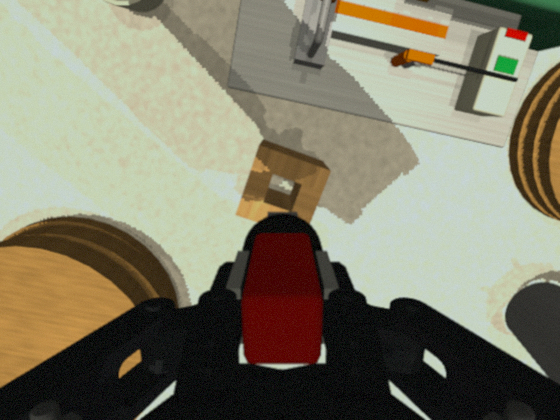

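View pics/s6.png

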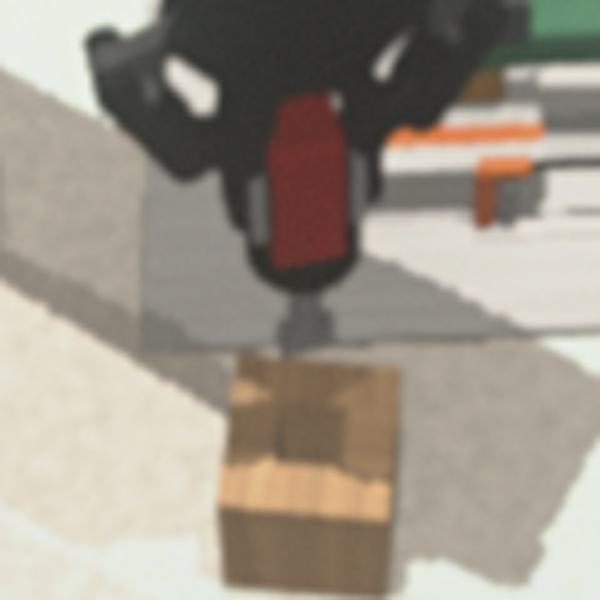

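The side view shows the blade's wide face along the jaw axis (about 19 mm across, at (305,325) in the crop). Carry it over, turned to the slot angle, and measure the slot again from straight above in that orientation.

```bash
python3 - <<'E'
from h import *
rows([561,-307,216],-11.6)
E
python3 -m crank '[{"x":-0.05,"y":0.1,"z":-0.2,"spin":0.4,"hand":0},{"x":-0.05,"y":0.3,"z":-0.6,"spin":1,"hand":0},{"x":-0.05,"y":0.6,"z":-1,"spin":1.6,"hand":0},{"x":-0.05,"y":0.9,"z":-1.4,"spin":2.2,"hand":0},{"x":-0.05,"y":1.2,"z":-1.8,"spin":2.8,"hand":0},{"x":-0.05,"y":1.5,"z":-2.2,"spin":3.4,"hand":0},{"x":-0.05,"y":1.9,"z":-2.4,"spin":3.9,"hand":0},{"x":-0.05,"y":2.2,"z":-2.6,"spin":3.9,"hand":0},{"x":-0.05,"y":2.25,"z":-2.6,"spin":3.9,"hand":0},{"x":-0.05,"y":2.25,"z":-2.6,"spin":3.9,"hand":0}]'
cat > slot.py <<'E'
from h import *
import sys
optics.capture('wrist')
w=cap('wrist',sys.argv[1]);img=w['img'];hsv=cv2.cvtColor(img,cv2.COLOR_BGR2HSV);s=monitor.read_state()
print(s['tcp_pos'])
u0,v0=proj(w,[576.1,-239.6,98.5]);print(u0,v0);u0,v0=int(u0),int(v0)
m=cv2.inRange(hsv,(14,120,60),(28,255,255));k=np.zeros_like(m);k[max(0,v0-26):v0+26,u0-26:u0+26]=1;m*=k
v,u=np.nonzero(m);P=onplane(w,u,v,98.5);r=cv2.minAreaRect(P[:,:2].astype(np.float32));print('head',len(u),r)
g=((hsv[...,2]<95)&(hsv[...,1]<90)).astype(np.uint8)
Rt=Rn.from_quat(s['tool_rot']).as_matrix()
print('slot in tool',(Rt.T@(np.array([*r[0],98.5])-s['tcp_pos'])).round(2),np.degrees(np.arctan2(Rt[1,1],Rt[0,1])))
b=max(0,v0-40)
cv2.imwrite('pics/'+sys.argv[1]+'z.png',cv2.resize(img[b:v0+40,u0-40:u0+40],None,fx=7,fy=7,interpolation=cv2.INTER_NEAREST));print('crop',b,u0-40)
E
python3 slot.py w23
```

```text
x -0.063 y 2.258 z -2.616 spin 3.877 (cur yaw 11.7, j7 0.79; spins alt 33.88/-26.12)
clock: 29.3
tcp_pos: [561.3, -307.3, 215.3]
tool_rot: [-0.548, -0.448, 0.548, -0.447]
force: [0.4, 0.3, -0.9]
opening: 25.9
[ 560.15564725 -309.18606931  215.7839385 ]
282.9899719609704 109.34159118882182
head 1192 ((575.7783203125, -239.45730590820312), (24.362045288085938, 24.603973388671875), 78.2973403930664)
slot in tool [117.25   1.25 -71.5 ] -11.75285424193514
crop 69 242
```

View pics/w23z.png

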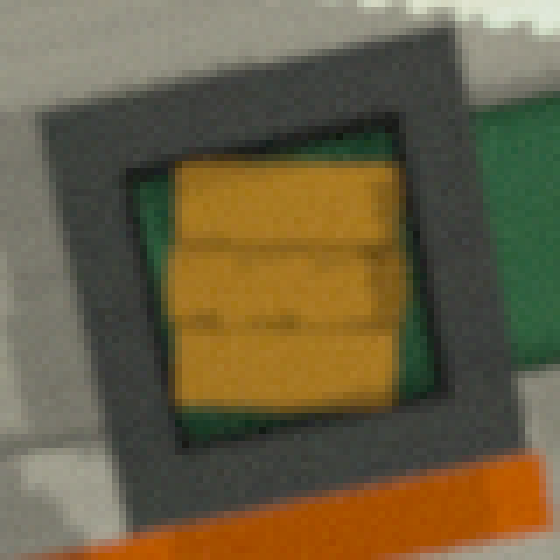

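View pics/w23.png

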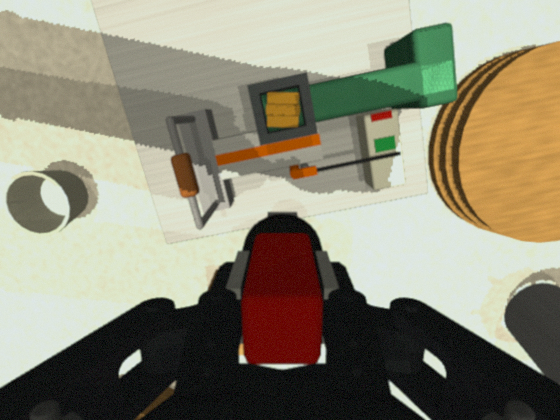

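Slot now lies parallel to the jaws. Moving the blade over the slot, blade end just above the shroud.

```bash
python3 -m crank '[{"x":0,"y":0,"z":-0.2,"spin":0,"hand":0},{"x":0,"y":0,"z":-0.6,"spin":0,"hand":0},{"x":0,"y":0,"z":-1,"spin":0,"hand":0},{"x":0,"y":0,"z":-1.4,"spin":0,"hand":0},{"x":0,"y":0,"z":-1.65,"spin":0,"hand":0},{"x":0.08,"y":0,"z":-1.75,"spin":0,"hand":0},{"x":0.12,"y":0,"z":-1.75,"spin":0,"hand":0},{"x":0.12,"y":0,"z":-1.75,"spin":0,"hand":0},{"x":0.12,"y":0,"z":-1.75,"spin":0,"hand":0}]'
python3 - <<'E'
from h import *
optics.capture('wrist');optics.capture('wrist')
w=cap('wrist','w24');s=monitor.read_state();print(s['tcp_pos'],s['joint_vel'].round(3));rows([575,-240.2,208],-11.7)
t=cap('side');u,v=map(int,proj(t,s['tcp_pos']-[0,0,90]));print(u,v)
cv2.imwrite('pics/s7.png',cv2.resize(t['img'][v-45:v+45,u-60:u+60],None,fx=6,fy=6,interpolation=cv2.INTER_CUBIC))
E
```

```text
clock: 30.15
tcp_pos: [574.8, -240.7, 211.4]
tool_rot: [-0.549, -0.446, 0.549, -0.446]
force: [0.3, -0.0, -1.5]
opening: 25.6
[ 575.13038617 -240.31279005  211.68500388] [-0.003 -0.002 -0.005  0.001 -0.001  0.    -0.001]
x 0.092 y -0.004 z -0.002 spin -0.018 (cur yaw -11.8, j7 0.06; spins alt 29.98/-30.02)
311 282
```

View pics/s7.png

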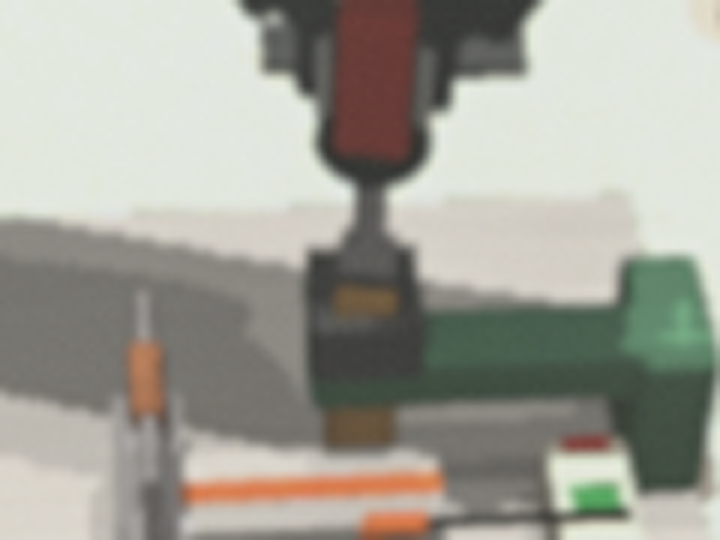

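View pics/w24.png

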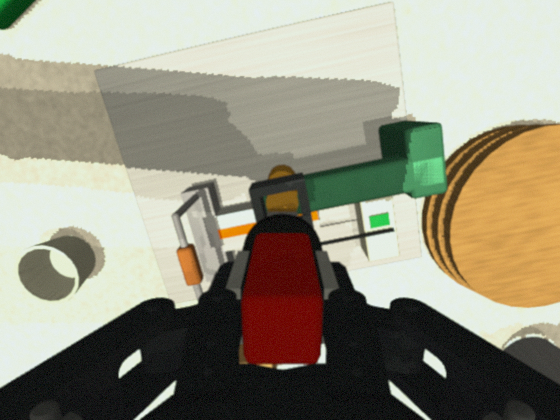

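The blade is over the middle of the shroud. Descend in steps, watching the force.

```bash
python3 -m crank '[{"x":0.15,"y":0,"z":0,"spin":0,"hand":0},{"x":0.3,"y":0,"z":0,"spin":0,"hand":0},{"x":0.45,"y":0,"z":0,"spin":0,"hand":0},{"x":0.52,"y":0,"z":0,"spin":0,"hand":0},{"x":0.52,"y":0,"z":0,"spin":0,"hand":0},{"x":0.52,"y":0,"z":0,"spin":0,"hand":0}]'
python3 -c "
from h import *
rows([575,-240.2,180],-11.7)"
python3 -m crank '[{"x":0.04,"y":0,"z":0,"spin":0,"hand":0},{"x":0.08,"y":0,"z":0,"spin":0,"hand":0},{"x":0.12,"y":0,"z":0,"spin":0,"hand":0},{"x":0.16,"y":0,"z":0,"spin":0,"hand":0},{"x":0.16,"y":0,"z":0,"spin":0,"hand":0}]'
python3 -c "
from h import *
rows([575,-240.2,180],-11.7)
s=monitor.read_state();print(s['force'],s['wrist_torque'])"
```

```text
clock: 30.85
tcp_pos: [575.2, -239.3, 190.6]
tool_rot: [-0.548, -0.446, 0.549, -0.446]
force: [0.1, 0.2, -0.1]
opening: 25.5
x 0.264 y -0.001 z 0.024 spin -0.006 (cur yaw -11.7, j7 0.05; spins alt 29.99/-30.01)
clock: 31.27
tcp_pos: [575.2, -239.3, 184.1]
tool_rot: [-0.548, -0.446, 0.549, -0.446]
force: [0.8, -0.2, -2.0]
opening: 25.3
x 0.104 y -0.001 z 0.023 spin -0.007 (cur yaw -11.7, j7 0.05; spins alt 29.99/-30.01)
[ 0.843406   -0.15718183 -2.02551396] [0.00446703 0.03139776 0.03562908]
```

Blade end is about 4 mm into the slot with no contact force. Go deeper, then start turning clockwise.

```bash
python3 -m crank '[{"x":0.03,"y":0,"z":0.01,"spin":0,"hand":0},{"x":0.06,"y":0,"z":0.02,"spin":0,"hand":0},{"x":0.1,"y":0,"z":0.02,"spin":0,"hand":0},{"x":0.1,"y":0,"z":0.02,"spin":0,"hand":0}]'
python3 -c "
from h import *
rows([575,-240.2,180],-11.7)
s=monitor.read_state();print(s['force'],s['wrist_torque'],s['joints'].round(2))"
python3 -m crank '[{"x":0,"y":0,"z":0,"spin":0.5,"hand":0},{"x":0,"y":0,"z":0,"spin":1,"hand":0},{"x":0,"y":0,"z":0,"spin":1.5,"hand":0},{"x":0,"y":0,"z":0,"spin":2,"hand":0},{"x":0,"y":0,"z":0,"spin":2.5,"hand":0},{"x":0,"y":0,"z":0,"spin":3,"hand":0},{"x":0,"y":0,"z":0,"spin":3.5,"hand":0},{"x":0,"y":0,"z":0,"spin":4,"hand":0},{"x":0,"y":0,"z":0,"spin":4,"hand":0}]'
python3 - <<'E'
from h import *
s=monitor.read_state();print(s['tcp_pos'],s['force'],s['wrist_torque']);rows([575,-240.2,180],-11.7)
w=cap('wrist','w25')
t=cap('side');cv2.imwrite('pics/s8.png',cv2.resize(t['img'][240:370,280:380],None,fx=6,fy=4.5,interpolation=cv2.INTER_CUBIC))
E
```

```text
clock: 31.6
tcp_pos: [575.0, -240.2, 180.1]
tool_rot: [-0.548, -0.446, 0.549, -0.446]
force: [0.3, -0.2, -1.1]
opening: 25.4
x 0.003 y -0.000 z 0.001 spin -0.008 (cur yaw -11.7, j7 0.05; spins alt 29.99/-30.01)
[ 0.31064033 -0.19178309 -1.05153588] [ 0.02572676 -0.00869823  0.04600721] [ 0.53  0.33 -0.26  1.6   0.09  1.22  0.05]
clock: 32.35
tcp_pos: [575.1, -240.2, 180.5]
tool_rot: [-0.63, -0.322, 0.63, -0.322]
force: [-0.1, 0.2, -1.4]
opening: 25.4
[ 575.10285885 -240.20639767  180.49938294] [-0.05095585  0.22579944 -1.38268575] [-0.04877357  0.13075145 -0.01307446]
x 0.012 y -0.002 z 0.001 spin -4.030 (cur yaw -35.9, j7 -0.35; spins alt 25.97/-34.03)
```

View pics/w25.png

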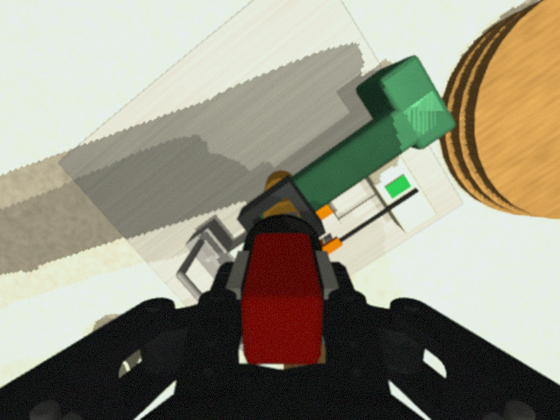

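View pics/s8.png

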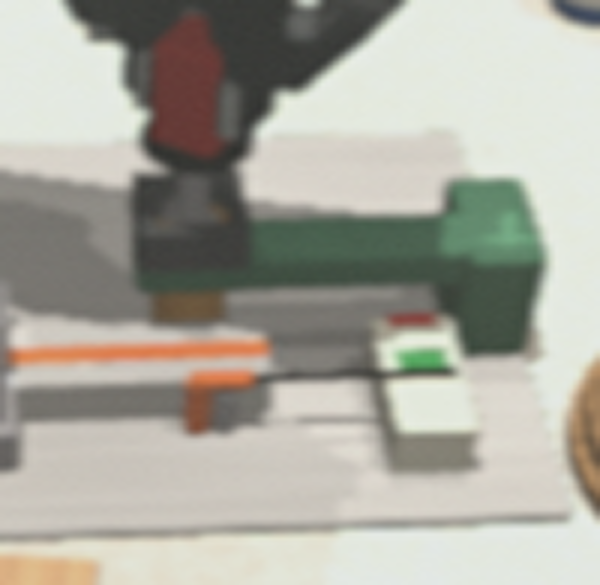

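Turning without lateral force. The pointer isn't in green yet. Continue to about 14 units in total, then check.

```bash
python3 -m crank '[{"x":0,"y":0,"z":0,"spin":1,"hand":0},{"x":0,"y":0,"z":0,"spin":2,"hand":0},{"x":0,"y":0,"z":0,"spin":3,"hand":0},{"x":0,"y":0,"z":0,"spin":4,"hand":0},{"x":0,"y":0,"z":0,"spin":5,"hand":0},{"x":0,"y":0,"z":0,"spin":6,"hand":0},{"x":0,"y":0,"z":0,"spin":7,"hand":0},{"x":0,"y":0,"z":0,"spin":8,"hand":0},{"x":0,"y":0,"z":0,"spin":9,"hand":0},{"x":0,"y":0,"z":0,"spin":9,"hand":0}]'
python3 - <<'E'
from h import *
s=monitor.read_state();print(s['tcp_pos'],s['force'],s['wrist_torque'],s['joints'].round(2));rows([575,-240.2,180],-11.7)
w=cap('wrist','w26')
t=cap('side');cv2.imwrite('pics/s9.png',cv2.resize(t['img'][270:370,300:380],None,fx=7,fy=6,interpolation=cv2.INTER_CUBIC))
t=cap('top');cv2.imwrite('pics/t9.png',cv2.resize(t['img'][150:270,330:450],None,fx=5,fy=5))
E
```

```text
clock: 33.28
tcp_pos: [574.9, -239.9, 180.5]
tool_rot: [-0.707, -0.001, 0.707, -0.0]
force: [-2.3, 0.8, -0.6]
opening: 25.4
[ 574.88231457 -239.90584581  180.46993331] [-2.32325679  0.79664649 -0.58158871] [0.1556322  0.57489867 0.03429895] [ 0.38  0.32 -0.07  1.61  0.02  1.22 -1.26]
x 0.012 y 0.007 z -0.003 spin -13.037 (cur yaw -89.9, j7 -1.26; spins alt 16.96/-43.04)
```

View pics/w26.png

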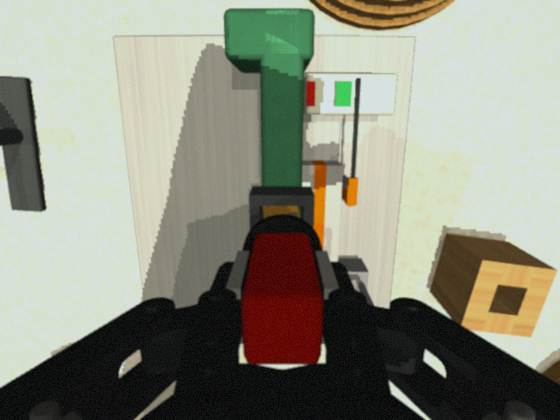

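View pics/s9.png

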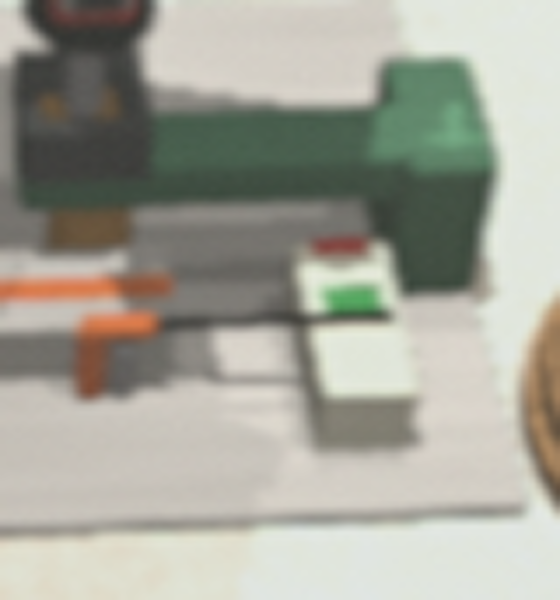

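View pics/t9.png

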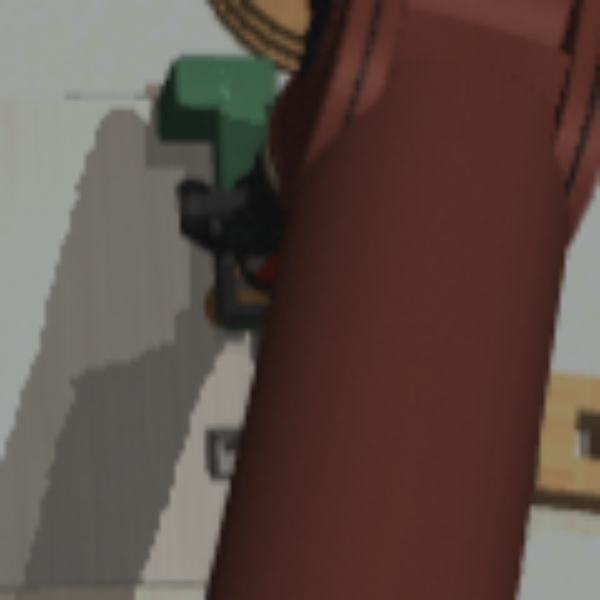

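The wrist view now shows the scale well: pointer at column 358 (zero), green 334–352, red 306–315. Turn 3 more units, then go in small steps.

```bash
cat > ptr.py <<'E'
from h import *
import sys
w=cap('wrist',sys.argv[1]);s=monitor.read_state();print(s['tcp_pos'].round(1),s['force'].round(1),s['wrist_torque'].round(2))
hsv=cv2.cvtColor(w['img'],cv2.COLOR_BGR2HSV)
C=onplane
v,u=np.mgrid[0:420,0:560];P=onplane(w,u,v,44.)
# region of scale in guide coords
gx=P[...,0]-576;gy=P[...,1]+239.6
R=(gx>70)&(gx<95)&(gy>-84)&(gy<-16)
g=R&(hsv[...,0]>50)&(hsv[...,0]<80)&(hsv[...,1]>120);r=R&((hsv[...,0]<7)|(hsv[...,0]>172))&(hsv[...,1]>120)
b=R&(hsv[...,2]<75)
print('green y %.1f..%.1f'%(gy[g].min(),gy[g].max()),'red %.1f..%.1f'%(gy[r].min(),gy[r].max()) if r.any() else 'no red')
if b.any(): print('pointer px',b.sum(),'y mean %.1f'%gy[b].mean(),[ '%.1f@%d'%(gy[b&(gx>a)&(gx<=a+5)].mean(),a) for a in (70,75,80,85) if (b&(gx>a)&(gx<=a+5)).any()])
ys,xs=np.nonzero(R);a0,b0=max(0,ys.min()-30),max(0,xs.min()-30)
cv2.imwrite('pics/'+sys.argv[1]+'z.png',cv2.resize(w['img'][a0:ys.max()+90,b0:xs.max()+30],None,fx=4,fy=4,interpolation=cv2.INTER_NEAREST)[:600,:800])
E
python3 ptr.py w26b
python3 -m crank '[{"x":0,"y":0,"z":0,"spin":0.7,"hand":0},{"x":0,"y":0,"z":0,"spin":1.4,"hand":0},{"x":0,"y":0,"z":0,"spin":2.1,"hand":0},{"x":0,"y":0,"z":0,"spin":2.7,"hand":0},{"x":0,"y":0,"z":0,"spin":3,"hand":0},{"x":0,"y":0,"z":0,"spin":3,"hand":0},{"x":0,"y":0,"z":0,"spin":3,"hand":0}]'
python3 ptr.py w27
```

```text
[ 575.  -240.   180.4] [-1.9  1.2 -0.5] [0.25 0.75 0.01]
green y -51.5..-40.2 red -24.5..-18.2
pointer px 144 y mean -43.1 ['-46.5@70', '-44.3@75', '-41.6@80', '-40.4@85']
clock: 34.07
tcp_pos: [575.0, -239.9, 180.4]
tool_rot: [-0.699, 0.108, 0.699, 0.108]
force: [-3.4, 1.4, 0.1]
opening: 25.5
[ 575.  -240.   180.4] [-3.6  0.9  0.7] [0.51 0.99 0.07]
green y -51.4..-40.3 red -24.5..-18.3
pointer px 65 y mean -56.2 ['-56.1@70', '-56.2@75', '-56.2@80', '-56.2@85']
```

View pics/w27z.png

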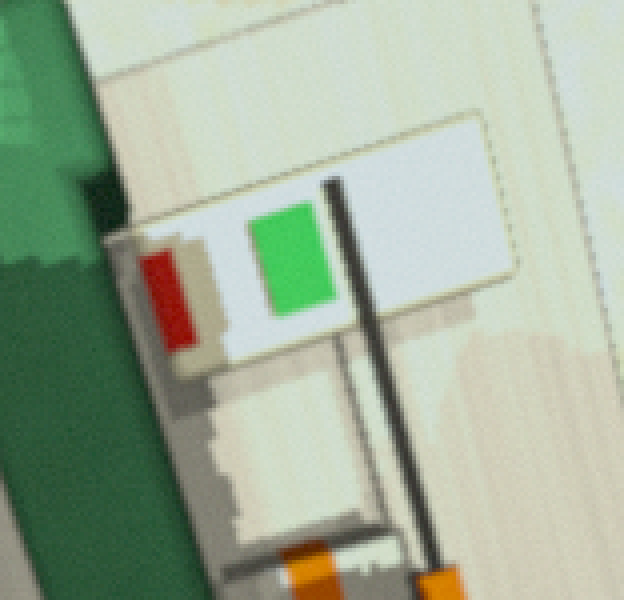

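Pointer still at zero (−56.2; green −51.4…−40.3). Keep going in small steps.

```bash
python3 -m crank '[{"x":0,"y":0,"z":0,"spin":0.4,"hand":0},{"x":0,"y":0,"z":0,"spin":0.8,"hand":0},{"x":0,"y":0,"z":0,"spin":1.2,"hand":0},{"x":0,"y":0,"z":0,"spin":1.5,"hand":0},{"x":0,"y":0,"z":0,"spin":1.5,"hand":0},{"x":0,"y":0,"z":0,"spin":1.5,"hand":0}]'
python3 ptr.py w28
python3 -m crank '[{"x":0,"y":0,"z":0,"spin":0.3,"hand":0},{"x":0,"y":0,"z":0,"spin":0.6,"hand":0},{"x":0,"y":0,"z":0,"spin":0.6,"hand":0},{"x":0,"y":0,"z":0,"spin":0.6,"hand":0}]'
python3 ptr.py w29
```

```text
clock: 34.62
tcp_pos: [575.0, -239.9, 180.4]
tool_rot: [-0.688, 0.163, 0.688, 0.163]
force: [-4.2, 1.2, 0.7]
opening: 25.5
[ 575.  -239.9  180.4] [-3.7  1.8  0.1] [0.69 1.17 0.08]
green y -51.5..-40.5 red -24.6..-18.6
pointer px 71 y mean -52.6 ['-52.9@70', '-52.7@75', '-52.5@80', '-52.3@85']
clock: 35.0
tcp_pos: [575.1, -239.9, 180.4]
tool_rot: [-0.682, 0.184, 0.683, 0.184]
force: [-4.6, 3.1, 0.1]
opening: 25.0
[ 575.1 -239.9  180.4] [-4.   2.3  0.8] [0.88 1.25 0.1 ]
green y -49.7..-40.5 red -24.6..-18.3
pointer px 69 y mean -50.6 ['-51.1@70', '-50.9@75', '-50.6@80', '-50.2@85']
```

View pics/w29z.png

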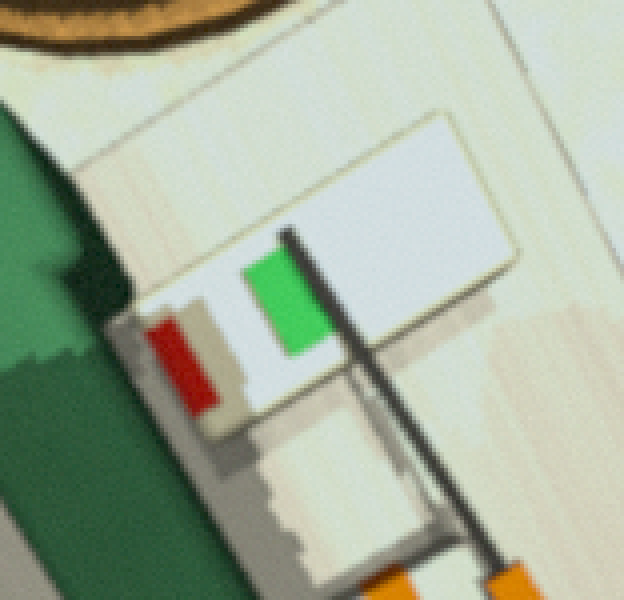

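```bash
python3 -m crank '[{"x":0,"y":0,"z":0,"spin":0.3,"hand":0},{"x":0,"y":0,"z":0,"spin":0.6,"hand":0},{"x":0,"y":0,"z":0,"spin":0.9,"hand":0},{"x":0,"y":0,"z":0,"spin":1.2,"hand":0},{"x":0,"y":0,"z":0,"spin":1.2,"hand":0},{"x":0,"y":0,"z":0,"spin":1.2,"hand":0}]'
python3 ptr.py w30
```

```text
clock: 35.55
tcp_pos: [575.0, -239.9, 180.4]
tool_rot: [-0.669, 0.227, 0.67, 0.227]
force: [-3.8, 3.1, 1.0]
opening: 25.1
[ 575.1 -239.9  180.4] [-4.5  3.2  1.2] [0.97 1.35 0.13]
green y -51.3..-40.4 red -24.6..-18.5
pointer px 66 y mean -46.8 ['-47.9@70', '-47.3@75', '-46.6@80', '-46.0@85']
```

View pics/w30z.png

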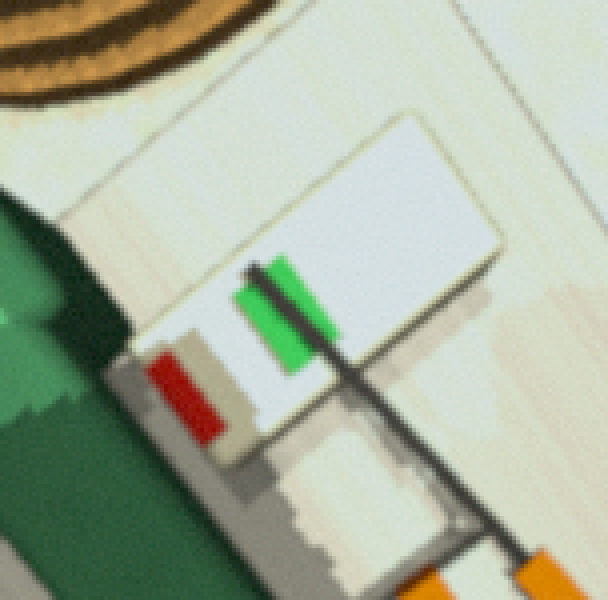

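Pointer sits mid-green. Back off within the slot's play to unload the blade, then lift straight out.

```bash
python3 -m crank '[{"x":0,"y":0,"z":0,"spin":-0.3,"hand":0},{"x":0,"y":0,"z":0,"spin":-0.6,"hand":0},{"x":0,"y":0,"z":0,"spin":-0.8,"hand":0},{"x":0,"y":0,"z":0,"spin":-0.8,"hand":0}]'
python3 ptr.py w31
python3 -m crank '[{"x":-0.1,"y":0,"z":0,"spin":0,"hand":0},{"x":-0.25,"y":0,"z":0,"spin":0,"hand":0},{"x":-0.4,"y":0,"z":0,"spin":0,"hand":0},{"x":-0.7,"y":0,"z":0,"spin":0,"hand":0},{"x":-1,"y":0,"z":0,"spin":0,"hand":0},{"x":-1.3,"y":0,"z":0,"spin":0,"hand":0},{"x":-1.3,"y":0,"z":0,"spin":0,"hand":0}]'
python3 ptr.py w32
python3 - <<'E'
from h import *
s=monitor.read_state();print(s['joints'].round(2))
rows([494.4,-428.2,232],11.7);rows([494.4,-428.2,232],-78.3)
E
```

```text
clock: 35.93
tcp_pos: [575.2, -240.2, 180.4]
tool_rot: [0.679, -0.199, -0.679, -0.199]
force: [-2.8, 2.6, -1.2]
opening: 25.5
[ 575.2 -240.2  180.5] [-3.4  2.1 -0.6] [0.58 0.96 0.01]
green y -51.3..-40.4 red -24.6..-18.4
pointer px 70 y mean -46.8 ['-48.0@70', '-47.1@75', '-46.7@80', '-46.1@85']
clock: 36.57
tcp_pos: [576.8, -240.7, 236.6]
tool_rot: [0.68, -0.199, -0.676, -0.199]
force: [0.9, -0.2, -1.5]
opening: 25.4
[ 576.3 -240.5  234.9] [-0.1  0.6 -1.1] [ 0.01 -0.01  0.04]
green y -51.2..-40.6 red -24.6..-18.3
pointer px 38 y mean -46.8 ['-47.8@70', '-47.2@75', '-46.6@80', '-46.0@85']
[ 0.31  0.28  0.02  1.54 -0.    1.32 -1.81]
x 0.071 y 5.053 z -0.816 spin 7.593 (cur yaw -122.7, j7 -1.81; spins alt 37.59/-22.41)
x 0.071 y 5.053 z -0.816 spin -7.407 (cur yaw -122.7, j7 -1.81; spins alt 22.59/-37.41)
```

View pics/w32.png

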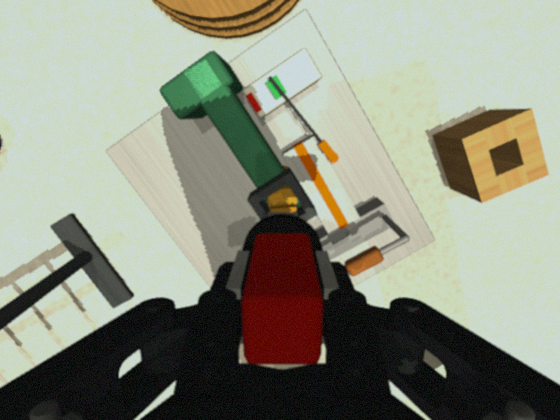

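Driver is out, and the pointer stays mid-green (−46.8). Take the driver back to its stand in the pose it was gripped in.

```bash
python3 -m crank '[{"x":0,"y":0.2,"z":0,"spin":-1.1,"hand":0},{"x":0,"y":0.7,"z":-0.1,"spin":-2.2,"hand":0},{"x":0,"y":1.3,"z":-0.2,"spin":-3.3,"hand":0},{"x":0,"y":1.9,"z":-0.3,"spin":-4.4,"hand":0},{"x":0,"y":2.5,"z":-0.4,"spin":-5.5,"hand":0},{"x":0,"y":3.1,"z":-0.5,"spin":-6.6,"hand":0},{"x":0,"y":3.7,"z":-0.6,"spin":-7.7,"hand":0},{"x":0,"y":4.3,"z":-0.7,"spin":-8.8,"hand":0},{"x":0,"y":4.8,"z":-0.8,"spin":-9.9,"hand":0},{"x":0,"y":5.05,"z":-0.82,"spin":-11,"hand":0}]'
python3 -m crank '[{"x":0,"y":0,"z":0,"spin":-1.1,"hand":0},{"x":0,"y":0,"z":0,"spin":-2.2,"hand":0},{"x":0,"y":0,"z":0,"spin":-3.3,"hand":0},{"x":0,"y":0,"z":0,"spin":-4.4,"hand":0},{"x":0,"y":0,"z":0,"spin":-5.5,"hand":0},{"x":0,"y":0,"z":0,"spin":-6.6,"hand":0},{"x":0,"y":0,"z":0,"spin":-7.7,"hand":0},{"x":0,"y":0,"z":0,"spin":-8.8,"hand":0},{"x":0,"y":0,"z":0,"spin":-9.9,"hand":0},{"x":0,"y":0,"z":0,"spin":-11,"hand":0}]'
python3 -m crank '[{"x":0,"y":0,"z":0,"spin":-0.4,"hand":0},{"x":0,"y":0,"z":0,"spin":-0.4,"hand":0},{"x":0,"y":0,"z":0,"spin":-0.4,"hand":0}]'
python3 - <<'E'
from h import *
w=cap('wrist','w33');s=monitor.read_state();print(s['tcp_pos'],s['joints'].round(2))
rows([494.4,-428.2,200],11.7)
E
```

```text
clock: 37.45
tcp_pos: [491.3, -431.0, 231.8]
tool_rot: [-0.677, -0.203, 0.678, -0.203]
force: [-0.3, -0.5, -1.2]
opening: 25.2
clock: 38.28
tcp_pos: [493.4, -427.7, 231.9]
tool_rot: [0.456, 0.54, -0.456, 0.54]
force: [0.4, 0.4, 0.3]
opening: 25.5
clock: 38.53
tcp_pos: [493.3, -427.8, 232.1]
tool_rot: [0.447, 0.548, -0.447, 0.548]
force: [0.0, -1.3, -0.5]
opening: 25.2
[ 493.43269297 -427.76034618  232.14306493] [ 0.8   0.35 -0.2   1.46  0.07  1.34  0.8 ]
x 0.804 y 0.022 z 0.016 spin -0.027 (cur yaw 11.5, j7 0.80; spins alt 29.97/-30.03)
```

View pics/w33.png

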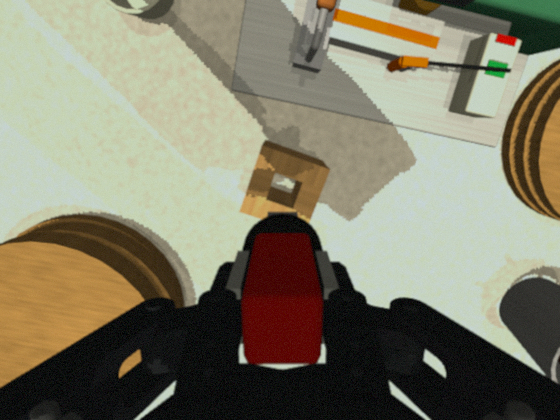

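The stand and hole are where they were at lift-out. Descending in two steps.

```bash
python3 -m crank '[{"x":0.3,"y":0.02,"z":0.01,"spin":0,"hand":0},{"x":0.7,"y":0.02,"z":0.01,"spin":0,"hand":0},{"x":1.1,"y":0.02,"z":0.01,"spin":0,"hand":0},{"x":1.5,"y":0.02,"z":0.01,"spin":0,"hand":0},{"x":1.65,"y":0.02,"z":0.01,"spin":0,"hand":0},{"x":1.65,"y":0.02,"z":0.01,"spin":0,"hand":0},{"x":1.65,"y":0.02,"z":0.01,"spin":0,"hand":0}]'
python3 -c "
from h import *
rows([494.4,-428.2,91.5],11.7)"
python3 -m crank '[{"x":0.15,"y":0,"z":0,"spin":0,"hand":0},{"x":0.3,"y":0,"z":0,"spin":0,"hand":0},{"x":0.45,"y":0,"z":0,"spin":0,"hand":0},{"x":0.6,"y":0,"z":0,"spin":0,"hand":0},{"x":0.8,"y":0,"z":0,"spin":0,"hand":0},{"x":0.8,"y":0,"z":0,"spin":0,"hand":0}]'
python3 -c "
from h import *
rows([494.4,-428.2,91.5],11.7);s=monitor.read_state();print(s['force'],s['wrist_torque'])"
```

```text
clock: 39.17
tcp_pos: [494.4, -427.9, 166.4]
tool_rot: [0.447, 0.548, -0.447, 0.548]
force: [-0.2, 0.7, -0.8]
opening: 25.8
x 1.872 y -0.001 z 0.007 spin -0.010 (cur yaw 11.6, j7 0.79; spins alt 29.99/-30.01)
clock: 39.67
tcp_pos: [493.6, -427.4, 132.3]
tool_rot: [0.447, 0.549, -0.447, 0.547]
force: [0.6, -0.3, -1.6]
opening: 25.3
x 1.021 y 0.017 z 0.025 spin -0.007 (cur yaw 11.7, j7 0.78; spins alt 29.99/-30.01)
[ 0.55389241 -0.27601535 -1.55671408] [ 0.02829428  0.03394621 -0.03798602]
```

Blade is in the hole with no force (TCP 132, blade end at z≈43). Seat it and release.

```bash
python3 -m crank '[{"x":0.2,"y":0.01,"z":0.02,"spin":0,"hand":0},{"x":0.4,"y":0.01,"z":0.02,"spin":0,"hand":0},{"x":0.6,"y":0.01,"z":0.02,"spin":0,"hand":0},{"x":0.8,"y":0.01,"z":0.02,"spin":0,"hand":0},{"x":0.95,"y":0.01,"z":0.02,"spin":0,"hand":0},{"x":1,"y":0.01,"z":0.02,"spin":0,"hand":0},{"x":1,"y":0.01,"z":0.02,"spin":0,"hand":0}]'
python3 -m crank '[{"x":0,"y":0,"z":0,"spin":0,"hand":0.3},{"x":0,"y":0,"z":0,"spin":0,"hand":0.5},{"x":0,"y":0,"z":0,"spin":0,"hand":0.6},{"x":0,"y":0,"z":0,"spin":0,"hand":0.6},{"x":-0.3,"y":0,"z":0,"spin":0,"hand":0.6},{"x":-0.9,"y":0,"z":0,"spin":0,"hand":0.6},{"x":-1.6,"y":0,"z":0,"spin":0,"hand":0.6},{"x":-2.4,"y":0,"z":0,"spin":0,"hand":0.6},{"x":-2.8,"y":0,"z":0,"spin":0,"hand":0.6},{"x":-2.8,"y":0,"z":0,"spin":0,"hand":0.6}]'
python3 - <<'E'
from h import *
w=cap('wrist','w34');s=monitor.read_state();print(s['tcp_pos'])
t=cap('side','s10')
rows([494.5,-268,175],0)
E
```

```text
clock: 40.25
tcp_pos: [494.6, -428.4, 93.6]
tool_rot: [0.447, 0.549, -0.447, 0.548]
force: [0.7, 0.6, -0.8]
opening: 25.4
clock: 41.08
tcp_pos: [496.8, -430.0, 212.9]
tool_rot: [0.447, 0.545, -0.447, 0.551]
force: [0.0, -0.1, 1.3]
opening: 51.1
[ 496.11911292 -429.52938507  210.26057025]
x 0.821 y 0.792 z -3.946 spin 1.944 (cur yaw 11.7, j7 0.79; spins alt 31.94/-28.06)
```

View pics/w34.png

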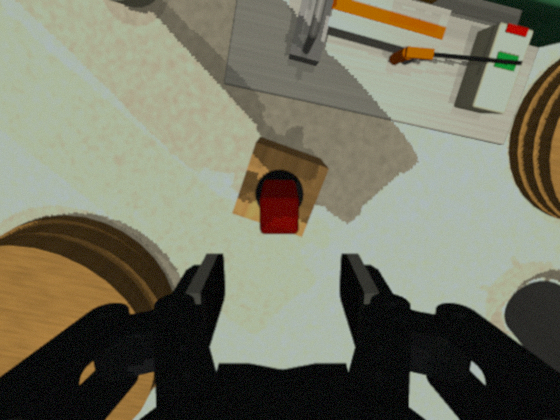

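View pics/s10.png

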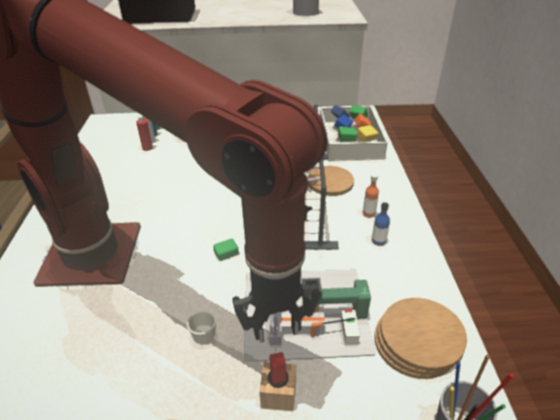

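Driver stands upright in its stand. Back to the block.

```bash
python3 -m crank '[{"x":0,"y":0.1,"z":-0.4,"spin":0.3,"hand":0.6},{"x":0,"y":0.2,"z":-1,"spin":0.7,"hand":0.6},{"x":0,"y":0.3,"z":-1.7,"spin":1.1,"hand":0.6},{"x":0.1,"y":0.5,"z":-2.4,"spin":1.5,"hand":0.6},{"x":0.3,"y":0.6,"z":-3,"spin":1.94,"hand":0.6},{"x":0.5,"y":0.7,"z":-3.5,"spin":1.94,"hand":0.6},{"x":0.6,"y":0.79,"z":-3.85,"spin":1.94,"hand":0.6},{"x":0.6,"y":0.79,"z":-3.92,"spin":1.94,"hand":0.6},{"x":0.6,"y":0.79,"z":-3.92,"spin":1.94,"hand":0.6}]'
python3 - <<'E'
from h import *
optics.capture('wrist')
w=cap('wrist','w35');W=cloud(w)
grip(w,W,(230,340,150,290),106.5,'block w')
s=monitor.read_state();print(s['tcp_pos'])
rows([494.7,-268,90.5],0)
E
```

```text
clock: 41.93
tcp_pos: [494.1, -268.3, 182.3]
tool_rot: [0.499, 0.501, -0.5, 0.5]
force: [0.4, -0.6, 0.9]
opening: 51.3
block w 866 px 283.3 221.5 mean [ 495.7 -268.8  106.5] cloud [ 495.7 -269.1  105.4] rect [ 495.6 -268.9] [31.9 12. ] axis deg 87.4
[ 494.10139325 -270.3499696   182.77224222]
x 2.307 y 0.014 z -0.060 spin -0.009 (cur yaw -0.1, j7 0.37; spins alt 29.99/-30.01)
```

View pics/w35.png

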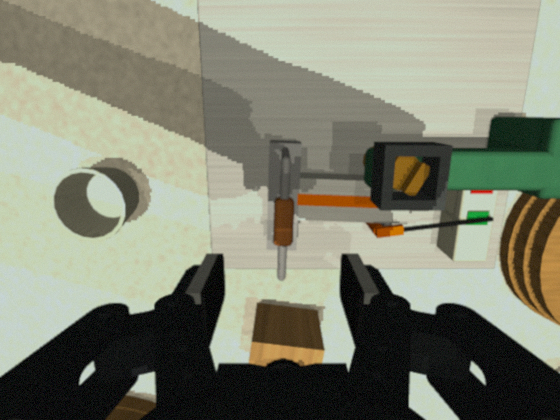

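The block has turned slightly, to about −2.5° yaw. Match that, descend and grip.

```bash
python3 -m crank '[{"x":0.4,"y":0.02,"z":-0.03,"spin":0.2,"hand":0.6},{"x":0.9,"y":0.02,"z":-0.03,"spin":0.4,"hand":0.6},{"x":1.5,"y":0.02,"z":-0.03,"spin":0.4,"hand":0.6},{"x":2,"y":0.02,"z":-0.03,"spin":0.4,"hand":0.6},{"x":2.28,"y":0.02,"z":-0.03,"spin":0.4,"hand":0.6},{"x":2.28,"y":0.02,"z":-0.03,"spin":0.4,"hand":0.6},{"x":2.28,"y":0.02,"z":-0.03,"spin":0.4,"hand":0.6}]'
python3 - <<'E'
from h import *
optics.capture('wrist')
w=cap('wrist','w36');W=cloud(w);s=monitor.read_state();print(s['tcp_pos'])
rows([494.9,-268.8,91],-2.6)
hsv=cv2.cvtColor(w['img'],cv2.COLOR_BGR2HSV)
m=cv2.inRange(hsv,(5,100,30),(18,255,255));m[:,:250]=0;m[:,310:]=0;m[:250]=0;m[340:]=0
v,u=np.nonzero(m);print(u.mean(),v.mean(),u.min(),u.max())
E
```

```text
clock: 42.62
tcp_pos: [495.0, -268.4, 91.5]
tool_rot: [-0.51, -0.489, 0.511, -0.489]
force: [-0.2, -0.5, 0.2]
opening: 51.5
[ 495.83731572 -268.43707304   92.72601869]
x 0.043 y -0.023 z 0.010 spin 0.030 (cur yaw -2.4, j7 0.31; spins alt 30.03/-29.97)
280.44345503116654 292.0 265 296
```

View pics/w36.png

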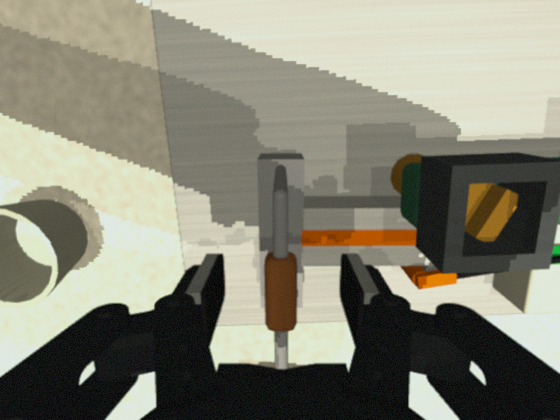

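Bar is centred between the pads. Grip, lift a few mm and withdraw along the tongue.

```bash
python3 -m crank '[{"x":0.03,"y":-0.02,"z":0,"spin":0,"hand":0.3},{"x":0.03,"y":-0.02,"z":0,"spin":0,"hand":0},{"x":0.03,"y":-0.02,"z":0,"spin":0,"hand":0},{"x":0.03,"y":-0.02,"z":0,"spin":0,"hand":0},{"x":0.03,"y":-0.02,"z":0,"spin":0,"hand":0},{"x":0.03,"y":-0.02,"z":0,"spin":0,"hand":0}]'
python3 -m crank '[{"x":-0.05,"y":0,"z":0,"spin":0,"hand":0},{"x":-0.1,"y":0,"z":0,"spin":0,"hand":0},{"x":-0.1,"y":-0.2,"z":0,"spin":0,"hand":0},{"x":-0.1,"y":-0.4,"z":0,"spin":0,"hand":0},{"x":-0.1,"y":-0.6,"z":0,"spin":0,"hand":0},{"x":-0.1,"y":-0.8,"z":0,"spin":0,"hand":0},{"x":-0.1,"y":-1,"z":0,"spin":0,"hand":0},{"x":-0.1,"y":-1.2,"z":0,"spin":0,"hand":0},{"x":-0.1,"y":-1.4,"z":0,"spin":0,"hand":0},{"x":-0.1,"y":-1.6,"z":0,"spin":0,"hand":0}]'
python3 meas.py w37
```

```text
clock: 43.22
tcp_pos: [494.7, -267.7, 90.9]
tool_rot: [0.51, 0.489, -0.51, 0.49]
force: [-1.3, -0.3, 6.9]
opening: 11.9
clock: 44.05
tcp_pos: [429.2, -264.8, 94.1]
tool_rot: [-0.51, -0.49, 0.51, -0.489]
force: [-0.3, 0.4, -3.1]
opening: 11.9
330 stripe [ 457.7 -269.    40.6]
380 stripe [ 486.7 -270.1   41. ]
420 stripe [ 510.1 -270.9   40.7]
440 stripe [ 521.9 -271.4   40.6]
460 stripe [ 533.7 -272.    40.6]
feeler 1076 [[ 570.4 -298.3   11.9]
 [ 573.9 -293.1   43.7]
 [ 589.3 -290.3   50.2]]
collar 1579 [[ 562.9 -252.2   11.2]
 [ 567.9 -238.2   29.1]
 [ 579.8 -228.3   50.4]]
[ 427.70274633 -264.94802586   93.90266865] [-1.69077144 -0.74035814 -2.79412279]
```

View pics/w37.png

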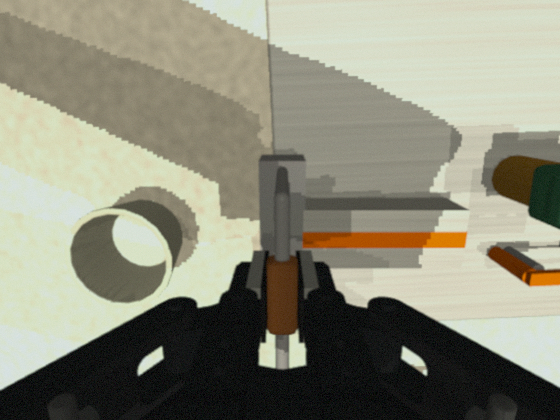

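Block is out and the feeler has sprung back. Lift, check the paint bottles against the tongue's final position at hook 0, and carry.

```bash
python3 -m crank '[{"x":-0.4,"y":-0.2,"z":0,"spin":0,"hand":0},{"x":-0.9,"y":-0.2,"z":0,"spin":0.1,"hand":0},{"x":-1.4,"y":-0.2,"z":0,"spin":0.2,"hand":0},{"x":-1.9,"y":-0.2,"z":0,"spin":0.2,"hand":0},{"x":-2.4,"y":-0.2,"z":0,"spin":0.2,"hand":0},{"x":-2.9,"y":-0.1,"z":0,"spin":0.2,"hand":0},{"x":-3.2,"y":0,"z":0,"spin":0.2,"hand":0},{"x":-3.3,"y":0,"z":0,"spin":0.2,"hand":0},{"x":-3.3,"y":0,"z":0,"spin":0.2,"hand":0}]'
python3 - <<'E'
from h import *
t=cap('top');W=cloud(t);Z=W[...,2]
for nm,a in [('orange',(230,258,120,160)),('blue',(274,300,115,155))]:
    p=W[a[2]:a[3],a[0]:a[1]].reshape(-1,3);p=p[(p[:,2]>60)];print(nm,np.median(p,0).round(),p.min(0).round(),p.max(0).round())
s=monitor.read_state();print(s['tcp_pos']);rows([470,76,226],-3.6)
cap('wrist','w38')
E
```

```text
clock: 44.85
tcp_pos: [430.7, -265.0, 226.9]
tool_rot: [0.515, 0.484, -0.515, 0.485]
force: [-0.1, -0.9, -2.9]
opening: 11.9
orange [774. 128.  96.] [761. 110.  61.] [800. 148. 146.]
blue [778.  11.  91.] [765.  -9.  60.] [801.  31. 135.]
[ 430.03075633 -264.83693891  225.7941434 ]
x -0.005 y 0.466 z -8.567 spin 0.004 (cur yaw -3.6, j7 0.39; spins alt 30.00/-30.00)
```

View pics/w38.png

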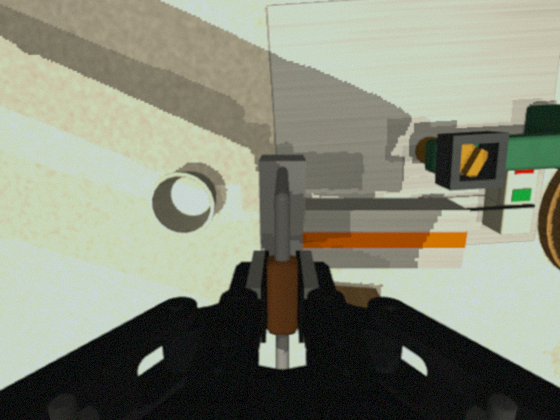

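```bash
python3 -m crank '[{"x":0,"y":0,"z":-0.3,"spin":0,"hand":0},{"x":0,"y":0,"z":-0.9,"spin":0,"hand":0},{"x":0,"y":0.1,"z":-1.6,"spin":0,"hand":0},{"x":0,"y":0.1,"z":-2.3,"spin":0,"hand":0},{"x":0,"y":0.2,"z":-3,"spin":0,"hand":0},{"x":0,"y":0.2,"z":-3.7,"spin":0,"hand":0},{"x":0,"y":0.3,"z":-4.4,"spin":0,"hand":0},{"x":0,"y":0.3,"z":-5.1,"spin":0,"hand":0},{"x":0,"y":0.4,"z":-5.8,"spin":0,"hand":0},{"x":0,"y":0.4,"z":-6.5,"spin":0,"hand":0}]'
python3 -m crank '[{"x":0,"y":0,"z":-0.7,"spin":0,"hand":0},{"x":0,"y":0,"z":-1.3,"spin":0,"hand":0},{"x":0,"y":0.06,"z":-1.8,"spin":0,"hand":0},{"x":0,"y":0.06,"z":-2,"spin":0,"hand":0},{"x":0,"y":0.06,"z":-2.06,"spin":0,"hand":0},{"x":0,"y":0.06,"z":-2.06,"spin":0,"hand":0},{"x":0,"y":0.06,"z":-2.06,"spin":0,"hand":0}]'
python3 - <<'E'
from h import *
w=cap('wrist','w39');s=monitor.read_state();print(s['tcp_pos'],s['joints'].round(2))
W=cloud(w);Z=W[...,2]
m=(Z>203)&(Z<216)
n,l,st,ce=cv2.connectedComponentsWithStats(m.astype(np.uint8),connectivity=8)
for i in range(1,n):
    if st[i,4]>=10: print(st[i,4],ce[i].round(),np.round(np.nanmean(W[l==i],0),1))
rows([585,68.7,226],-3.6)
E
```

```text
clock: 45.78
tcp_pos: [461.8, -4.3, 225.2]
tool_rot: [-0.515, -0.485, 0.516, -0.484]
force: [0.4, 1.2, -2.4]
opening: 11.8
clock: 46.37
tcp_pos: [469.7, 74.6, 225.7]
tool_rot: [-0.515, -0.484, 0.516, -0.484]
force: [-0.3, 0.2, -2.2]
opening: 11.8
[469.78730292  74.38259774 225.77633135] [ 0.35  0.02 -0.6   1.87  0.01  1.26 -0.32]
256 [472.  91.] [555.6 146.6 207.1]
71 [281. 180.] [472.7 114.1 209.4]
221 [457. 205.] [552.6  96.8 207. ]
212 [442. 308.] [549.4  43.2 206.8]
x -0.008 y 2.883 z -0.043 spin -0.013 (cur yaw -3.7, j7 -0.32; spins alt 29.99/-30.01)
```

View pics/w39.png

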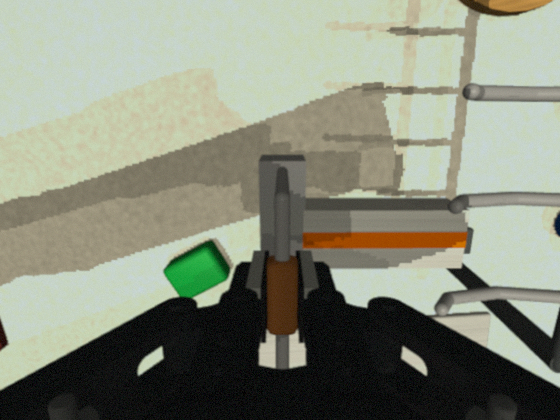

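Hook 0's prongs are at (457,205) and (442,308), y 96.8 and 43.2. The block is centred between them and the tongue passes below. Move in and lower.

```bash
python3 -m crank '[{"x":0,"y":0.2,"z":-0.04,"spin":0,"hand":0},{"x":0,"y":0.5,"z":-0.04,"spin":0,"hand":0},{"x":0,"y":0.9,"z":-0.04,"spin":0,"hand":0},{"x":0,"y":1.3,"z":-0.04,"spin":0,"hand":0},{"x":0,"y":1.7,"z":-0.04,"spin":0,"hand":0},{"x":0,"y":2.1,"z":-0.04,"spin":0,"hand":0},{"x":0,"y":2.5,"z":-0.04,"spin":0,"hand":0},{"x":0,"y":2.8,"z":-0.04,"spin":0,"hand":0},{"x":0,"y":2.88,"z":-0.04,"spin":0,"hand":0},{"x":0,"y":2.88,"z":-0.04,"spin":0,"hand":0}]'
python3 -m crank '[{"x":0.15,"y":0,"z":0,"spin":0,"hand":0},{"x":0.35,"y":0,"z":0,"spin":0,"hand":0},{"x":0.55,"y":0,"z":0,"spin":0,"hand":0},{"x":0.7,"y":0,"z":0,"spin":0,"hand":0},{"x":0.8,"y":0,"z":0,"spin":0,"hand":0},{"x":0.8,"y":0,"z":0,"spin":0,"hand":0}]'
python3 - <<'E'
from h import *
w=cap('wrist','w40');s=monitor.read_state();print(s['tcp_pos'],s['force'],s['wrist_torque'])
rows([585,68.7,187],-3.6)
t=cap('side');cv2.imwrite('pics/s11.png',cv2.resize(t['img'][90:270,240:400],None,fx=3.3,fy=3.3))
E
```

```text
clock: 47.25
tcp_pos: [585.9, 69.2, 225.5]
tool_rot: [-0.516, -0.484, 0.516, -0.483]
force: [-0.3, -0.1, -3.4]
opening: 11.7
clock: 47.75
tcp_pos: [584.3, 69.9, 192.9]
tool_rot: [-0.515, -0.485, 0.516, -0.484]
force: [-0.4, -0.5, -2.5]
opening: 11.9
[584.7070646   70.01477985 193.59005792] [-0.57106002 -0.04239991 -2.82167112] [-0.01973933  0.00302992  0.03171414]
x 0.165 y 0.010 z 0.032 spin 0.004 (cur yaw -3.6, j7 -0.39; spins alt 30.00/-30.00)
```

View pics/w40.png

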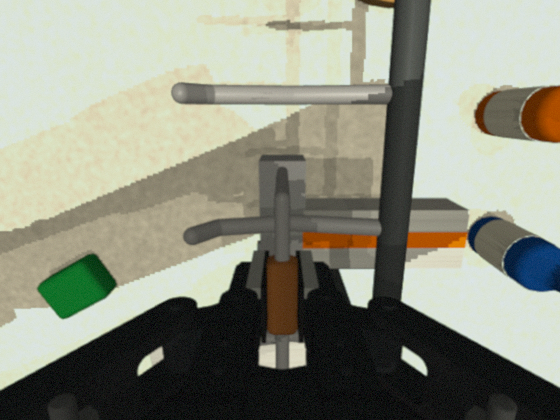

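View pics/s11.png

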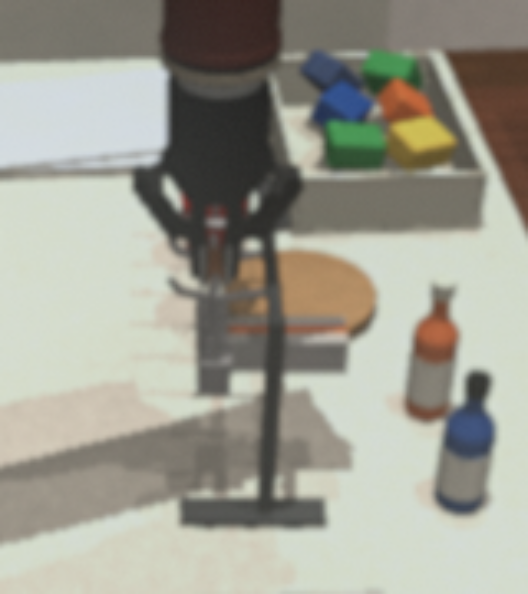

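Bar rests just above the prong dip, same as for the buckets. Lower, release and rise.

```bash
python3 -m crank '[{"x":0.05,"y":0,"z":0,"spin":0,"hand":0},{"x":0.1,"y":0,"z":0,"spin":0,"hand":0},{"x":0.16,"y":0,"z":0,"spin":0,"hand":0},{"x":0.16,"y":0,"z":0,"spin":0,"hand":0},{"x":0.16,"y":0,"z":0,"spin":0,"hand":0}]'
python3 -m crank '[{"x":0,"y":0,"z":0,"spin":0,"hand":0.2},{"x":0,"y":0,"z":0,"spin":0,"hand":0.35},{"x":0,"y":0,"z":0,"spin":0,"hand":0.35},{"x":0,"y":0,"z":0,"spin":0,"hand":0.35},{"x":-0.1,"y":0,"z":0,"spin":0,"hand":0.35},{"x":-0.4,"y":0,"z":0,"spin":0,"hand":0.35},{"x":-0.8,"y":0,"z":0,"spin":0,"hand":0.35},{"x":-1.2,"y":0,"z":0,"spin":0,"hand":0.35},{"x":-1.6,"y":0,"z":0,"spin":0,"hand":0.35},{"x":-1.8,"y":0,"z":0,"spin":0,"hand":0.35}]'
python3 -m crank '[{"x":-0.3,"y":-0.5,"z":0,"spin":0,"hand":0.35},{"x":-0.6,"y":-1,"z":0.3,"spin":0,"hand":0.35},{"x":-0.6,"y":-1.5,"z":0.9,"spin":0,"hand":0.35},{"x":-0.6,"y":-2,"z":1.5,"spin":0,"hand":0.35},{"x":-0.6,"y":-2.4,"z":2,"spin":0,"hand":0.35},{"x":-0.6,"y":-2.8,"z":2.4,"spin":0,"hand":0.35},{"x":-0.6,"y":-3,"z":2.6,"spin":0,"hand":0.35},{"x":-0.6,"y":-3,"z":2.6,"spin":0,"hand":0.35}]'
python3 - <<'E'
from h import *
w=cap('wrist','w41');s=monitor.read_state();print(s['tcp_pos'],s['clock'])
t=cap('side','s12');cv2.imwrite('pics/s12z.png',cv2.resize(t['img'][80:270,210:400],None,fx=3.1,fy=3.1))
t=cap('top','t12')
E
```

```text
clock: 48.27
tcp_pos: [585.3, 70.2, 188.0]
tool_rot: [0.516, 0.484, -0.515, 0.484]
force: [-0.1, -0.1, -1.0]
opening: 12.2
clock: 49.1
tcp_pos: [585.9, 70.4, 262.9]
tool_rot: [0.516, 0.483, -0.514, 0.485]
force: [-0.0, 0.2, 1.1]
opening: 29.7
clock: 49.77
tcp_pos: [457.8, -27.9, 284.4]
tool_rot: [-0.516, -0.483, 0.516, -0.484]
force: [1.3, -0.5, -0.4]
opening: 29.7
[458.72952624 -26.58461118 284.33039487] 49.8167
```

View pics/s12z.png

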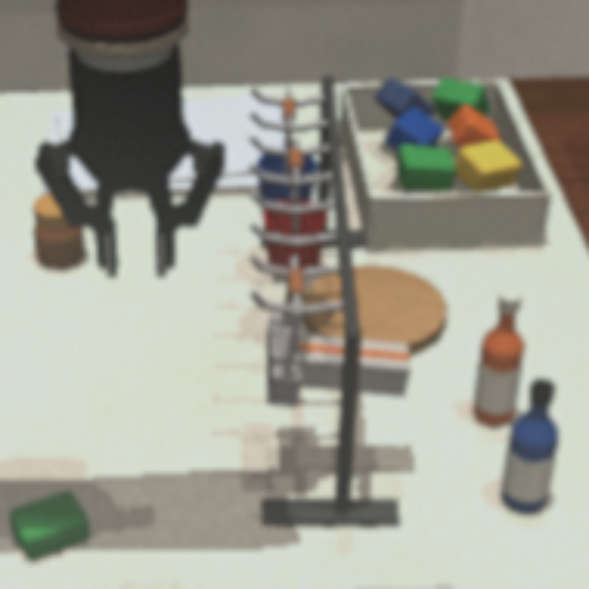

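View pics/t12.png

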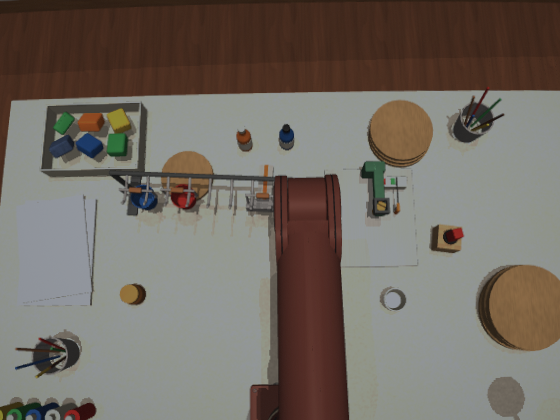

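View pics/s12.png

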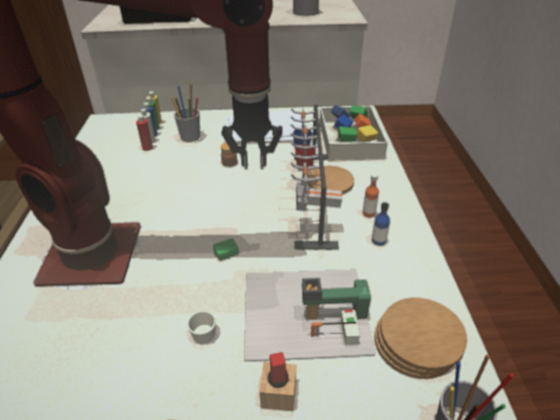

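Rack shows blue, red and block each on its own hook (block level-ish, tongue slightly down). The bed is clear, the driver is upright in its stand and the bystanders are unmoved. One last numeric check, then hand in.

```bash
python3 -m crank '[{"x":-0.2,"y":-0.3,"z":1.5,"spin":0,"hand":0.35},{"x":-0.2,"y":-0.3,"z":2.2,"spin":0,"hand":0.35},{"x":-0.2,"y":-0.3,"z":2.8,"spin":0,"hand":0.35},{"x":-0.2,"y":-0.3,"z":3,"spin":0,"hand":0.35},{"x":-0.2,"y":-0.3,"z":3,"spin":0,"hand":0.35},{"x":-0.2,"y":-0.3,"z":3,"spin":0,"hand":0.35}]'
python3 - <<'E'
from h import *
t=cap('top');W=cloud(t)
for nm,a in [('blue',(130,158,175,215)),('red',(168,200,175,215)),('block',(250,275,175,215))]: grip(t,W,a,203.5,nm)
import cv2
hsv=cv2.cvtColor(t['img'],cv2.COLOR_BGR2HSV);Z=W[...,2]
m=np.zeros(Z.shape,bool);m[220:255,430:470]=True;m&=(Z>120)&(Z<145);v,u=np.nonzero(m)
print('drv',cv2.minAreaRect(onplane(t,u,v,132.)[:,:2].astype(np.float32)),np.median(Z[m]))
# screw head slot angle seen from wrist not needed
s=monitor.read_state();print(s['tcp_pos'],s['joint_vel'].round(3),s['clock'])
E
```

```text
clock: 50.42
tcp_pos: [440.2, -143.9, 291.4]
tool_rot: [0.515, 0.485, -0.515, 0.484]
force: [0.7, 1.0, -0.6]
opening: 29.8
blue 55 px 135.2 189.8 mean [603.2 383.4 203.5] cloud [603.3 383.5 203.3] rect [603.  383.4] [28.3 12. ] axis deg 82.1
red 84 px 177.9 187.0 mean [608.  277.3 203.5] cloud [608.4 277.7 202. ] rect [614.2 262.5] [73.3 38.1] axis deg -58.9
block 72 px 262.4 194.5 mean [585.3  69.5 203.5] cloud [585.5  69.6 203. ] rect [597.9  70.5] [29.3 42.9] axis deg -22.2
drv ((494.461669921875, -422.8133239746094), (27.825414657592773, 28.395240783691406), 3.489309072494507) 131.42728198785215
[ 440.2457214  -143.22744702  291.50577734] [-0.006 -0.009 -0.008  0.005  0.001  0.001  0.005] 50.4667
```

All three grips sit at the seat height (top ≈203 mm against 203.5 expected). Handing in.

```bash
python3 -c "
from workcell import bot
print(bot.finish_job())"
```

```text
the job is handed in; nothing more can be done
None
```

The job is done and handed in at about 50 s of the 200 s allowed. `finish_job` gives no verdict, so this rests on my own checks.

- **Buckets:** There was no yellow bucket. I hung red on hook 2 and blue on hook 3.
- **Setting:** I laid the block on the bed with its tongue between the stop and the feeler. I turned the screw with the driver only. The pointer ended mid-green, about 1.2 mm of push, never came near the red, and stayed there after the driver was lifted out.
- **Finish:** The driver stands upright in its stand, its top at z ≈ 131 mm. I pulled the block out and hung it on hook 0. The stop was not touched again.

**Last checks:**
- All three handle grips sit at the height of a seated bar, tops at 202–203 mm against 203.5 expected.
- The bed is clear and the bystanders look unmoved.
- I saw no sign of anything having been knocked aside.
- The robot is touching nothing.

**What disagreed:**
- The top and wrist cameras differed by 2–5 mm, so I made the fine fits from the wrist camera alone.
- In the final top view, the colour masks for the red bucket and the block also caught nearby pixels. Only their heights and mean positions are reliable there.
- While the screw was being set, the block turned about 2.5° on the bed.

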